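# Turn a shallow cover over with a lifter

## Robot

A 6-joint arm with a two-finger parallel gripper is mounted at the origin on a cart in front of the work surface, level with it; the furniture and walls round the work are solid. World frame = base frame: x ahead of the robot, y to its left, z up, the work surface at z = 0. Lengths are in mm, angles in rad, forces in N, time in s.
With the tool pointing down it reaches from about 275 to 750 mm from the base axis. Payload 10.2 kg.
Tool frame: the origin (TCP) lies midway between the tips of the shut fingers; the grasp point (between the pads) lies 19 mm behind it; z points along the fingers, y is the line along which they close (so a half turn about z gives the same grasp; the last joint's range is limited). The gripper opens to 85 mm and grips with 20 to 120 N. Pads are 22 mm wide; open, the fingers measure 114 mm over their backs; the gripper's body (76 mm by 85 mm) begins 54 mm behind the grasp point. The pads swing forward as they close: fully open they stand 13 mm farther back than shut.
Start: joints at [0.889, 0.313, 1.498, -0, 1.331, -0.223], TCP at [232.521, 470.707, 231.294] pointing down, gripper open.
Joint ranges: [-2.94, 2.94], [-0.97, 2.17], [0.19, 2.56], [-1.23, 4.37], [0.02, 3.11], [-2.88, 2.88]. Speed limits (rad/s): [2.39, 2.39, 3.01, 3.14, 3.14, 3.14].

## Interface

Orientations are given as a unit quaternion [w, x, y, z].
In Python, from rig import ctrl gives the robot as it stands.
- The arm moves only by the tool send_rows, never from a script. Its argument "targets" is a list of rows, each a list of 7 numbers: the closure, from -1 (fully open) to 1 (shut), so that 0 is half open, then the shift along the tool's x, y, z in m, then the turn, a rotation vector about the tool's x, y, z in rad. In form: [[claw, dx, dy, dz, ax, ay, az], ...]. A call has exactly 10 rows; each row shifts and turns the commanded pose from where the row before left it, along the tool's axes as they then stand; what a row does not reach is not made up. A row lasts 1/8 s, in which the tool goes at most 62.5 mm and 10.7 degrees, less where a joint would pass 70% of its speed; a pose out of reach is approached as far as the arm can. A call with a gripper value outside its range is refused whole. The fingers move at their own pace and stop on an object; "squeeze" is the grip in N (left out, the last holds). Time passes only in rows, so rows that do not move let the fingers close, or fill a call up. It gives the time, the measured TCP pose, the force, the opening and the grip force at its end, in the units of the state.
- ctrl.sense(): the state, without advancing time (a new reading comes with each control period).
- ctrl.capture(name): name is "scene" or "top"; returns a dict with "img" (480x640x3 uint8, red, green, blue), "camera_matrix" (3x3 intrinsics, pixels), "k1" (the pictures are not rectified: a ray, as slopes to the right and down, at radius r is drawn at 1 + k1 r^2 times it, then the intrinsics apply), "R" (3x3) and "t" (3): a world point X has camera coordinates R X + t. Camera axes: x right, y down, z forward; pixel columns grow to the right and rows downward; lengths in mm; the calibration is good to about 2 mm. A picture is of the moment at which its call begins. There is no depth.
- ctrl.finish_job(): hands the job in; it is judged then, once.
Trained networks look in a picture, given as the dict that the camera call returned (one of the last four; its "shot" number tells which), for a name from the list of things; names that differ only in an ending like _2 or _b are one class to them, and where a whole thing is asked for, a point or a joint stands for the part that bears it (a point fixed in the world has none). Each returns a list of dicts, best first, with "score" (0 to 1); they miss things now and then, are a little off and sometimes report something else, mostly with a low value. They report only what shows in the picture. A call takes as long as a camera call. They do not tell look-alikes from the thing itself.
- ctrl.boxes_of(query, picture): "extent" ([left, top, width, height] in pixels, round what is visible of it).
- ctrl.landmark_of(query, picture): "point" ([column, row] in pixels: a listed point, or the origin of a listed thing).
The state is a dict: "time_s": time; "joints": joint angles; "dq": joint speeds; "tau": joint torques, N m; "eef_pos": TCP position; "ee_rot": TCP orientation; "force": force on the tool from outside, world axes, zero at the start; "wrist_torque": the same for the moment, N m; "grip_width": opening from 0.0 (shut) to 1.0 (fully open); "grip_force": force on a finger pad.
Only numpy, scipy, OpenCV 4.12 (cv2) and the standard library are available. Lean on these libraries where they do the work, as an engineer would, in place of code of your own. Each camera call takes 0.05 s, during which the arm holds its last target. There are 200 camera calls.

## Task

A shallow aluminium cover lies ribs up on the rails of the wooden turning rack, short of the step of the clamped block. Without touching the cover with the gripper, take the lifter, slide its blade under the cover between the rails, push it gently up to the step and tip it up and over with a turn of the wrist, the handle rising so that lifter and cover tilt together, until the cover has come to rest flat on top of the block, ribs down. Then stand the lifter upright on the raised work board again, off the rack, and leave the other things where they are.

Things in the scene. Friction and masses are not known exactly. Their poses are not given: they have to be found in the camera images.
- rack: Fixed wooden turning rack on a raised work board whose top is 140 mm above the bench. Origin at its underside, on the board; +x is the way the blade goes in, z up. Base x -150 to +175 mm, 130 wide, 12 high. Two rails along x, tops 30 mm above the board, from 28 to 56 mm either side of the middle line; slot between them 56 wide, its floor 12 mm above the board, open at the -x end.
- step_zone (a point): Point on the rack, 30 mm above the board, 15 mm along its +x. A block sits on the rails from here on; its upright step (12 mm high, faces -x) lies within 15 mm of this point either way along x: it is clamped elsewhere each time and not measured: feel for it. It holds against 60 N. Its flat top is 42 mm above the board, 112 wide, 145 long, with a lip 8 mm high, 10 wide at the far end.
- cover: Loose aluminium cover, 110 mm long (x), 90 wide (y), about 0.15 kg: a flat web 5 mm thick with a rib 4 mm high, 6 wide, along each long edge of one face (9 mm in all). Origin: centre of the plain face; z points from plain to ribbed face. At the start it lies on both rails, ribs up, x nearly along the rack's x, its far end 12 to 60 mm short of the step.
- lifter_grip (a point): Centre of the loose lifter's handle, 45 mm above its underside; x points to the blade tip, z up as it stands on the board. About 0.2 kg; grip it hard, or it turns in the fingers. Wooden handle 96 mm long in x, 22 wide in y, 20 high. A steel upright 10 mm thick, 30 wide, 52 high closes each end; the front one is the shoulder, its front face 55 mm ahead. A foot 40 wide reaches 62 mm behind.
- lifter_tip (a point): Middle of the lifter's blade tip, at its underside, 100 mm ahead of and 45 mm below the handle centre; axes as lifter_grip. The flat blade, 44 mm wide and 2.5 mm thick, runs from the foot of the shoulder to this tip, 45 mm beyond the shoulder's front face. The lifter stands on blade and tail foot.
- bench_brush: Bystander: bench brush with wooden handle, 270 mm long.
- tape_roll: Bystander on the board: black tape roll, 66 mm across.
- pliers: Bystander on the board: blue-handled pliers, 180 mm long.
- squeeze_bottle: Bystander: white squeeze bottle with pointed spout, 180 mm tall.
Things that resemble listed ones, but are neither listed nor needed, are in the scene too. Leave any turquoise or yellow look-alike of the part that bears lifter_grip alone.

How it is judged:
By the outcome, as a careful person would: the job done as asked, in the order asked, and still so for the second after the job is handed in, with the robot touching nothing.
It also fails if it takes over 48 s, if anything falls off the work surface, if the arm or the gripper's body presses on something with over 40 N, if the wrist force passes 120 N, or if a joint passes its speed limit or range.

## Working session

There is one attempt and no reset: what is moved stays moved. The work goes in short steps, Python scripts to look and compute and a tool call to move; the robot and the scene stay as the last step left them, time stands still between calls to the robot, and variables do not carry over. Pictures are saved under pics/ and viewed, at most 10 in all, crops included, and the job is handed in when it is done.

Besides the shell and the picture viewer there is one more tool, called after "Request:" in YAML: its name, and indented under it one key for each argument. send_rows: Moves the arm, as the interface text tells. Its arguments: {"type":"object","properties":{"targets":{"type":"array"},"squeeze":{"type":"number"}},"required":["targets"]}

```bash
mkdir -p pics; ls; cat > h.py <<'E'
import numpy as np,cv2
from rig import ctrl
from scipy.spatial.transform import Rotation as Ro
def ray(p,px):
    K=p["camera_matrix"];u=np.array([(px[0]-K[0,2])/K[0,0],(px[1]-K[1,2])/K[1,1]])
    s=u.copy()
    for _ in range(20): s=u/(1+p["k1"]*(s@s))
    R=np.array(p["R"]);d=R.T@np.array([s[0],s[1],1]);return -R.T@np.array(p["t"]),d
def atz(p,px,z):
    c,d=ray(p,px);return c+d*(z-c[2])/d[2]
def tri(p1,a,p2,b):
    c1,d1=ray(p1,a);c2,d2=ray(p2,b)
    s=np.linalg.lstsq(np.c_[d1,-d2],c2-c1,rcond=None)[0]
    A=c1+s[0]*d1;B=c2+s[1]*d2;return (A+B)/2,np.linalg.norm(A-B)
def proj(p,X):
    x=np.array(p["R"])@np.array(X)+np.array(p["t"]);s=x[:2]/x[2];s=s*(1+p["k1"]*(s@s));K=p["camera_matrix"]
    return np.array([K[0,0]*s[0]+K[0,2],K[1,1]*s[1]+K[1,2]])
def save(p,n): cv2.imwrite("pics/"+n,cv2.cvtColor(p["img"],cv2.COLOR_RGB2BGR))
E
python3 - <<'E'
from h import *
np.set_printoptions(precision=1,suppress=True)
for n in["scene","top"]:
    p=ctrl.capture(n);p["camera_matrix"]=np.array(p["camera_matrix"]);save(p,n+"0.png")
    print(n,"cam",-np.array(p["R"]).T@np.array(p["t"]),p["k1"],p["camera_matrix"][0])
    for q in["rack","step_zone","cover","lifter_grip","lifter_tip","tape_roll","pliers"]:
        print(q,[(np.round(d["point"]),round(d["score"],2)) for d in ctrl.landmark_of(q,p)][:4])
print(ctrl.sense())
E
```

```text
pics
scene cam [1297.   469.6 1451.1] -0.07601714973319235 [496.    0.  313.3]
rack [(array([299., 207.]), 0.92)]
step_zone [(array([295., 199.]), 0.7)]
cover [(array([317., 215.]), 0.71)]
lifter_grip [(array([258., 299.]), 0.88), (array([424., 235.]), 0.67), (array([493., 262.]), 0.61)]
lifter_tip [(array([485., 289.]), 0.9), (array([394., 228.]), 0.81), (array([289., 313.]), 0.77), (array([204., 200.]), 0.56)]
tape_roll [(array([322., 253.]), 0.63)]
pliers [(array([367., 284.]), 0.97), (array([300., 208.]), 0.72)]
top cam [ 476.2   67.9 2020.1] -0.0761934226854951 [539.9   0.  318.2]
rack [(array([342., 258.]), 0.77)]
step_zone [(array([348., 261.]), 0.86)]
cover [(array([438., 242.]), 0.62), (array([321., 257.]), 0.56)]
lifter_grip [(array([223., 278.]), 0.87), (array([170., 307.]), 0.73), (array([335., 177.]), 0.58)]
lifter_tip [(array([166., 281.]), 0.78), (array([257., 274.]), 0.76), (array([307., 181.]), 0.73)]
tape_roll [(array([303., 223.]), 0.57)]
pliers [(array([254., 222.]), 0.79), (array([462., 272.]), 0.5)]
{'time_s': 0.8, 'joints': array([ 0.9,  0.3,  1.5,  0. ,  1.3, -0.2]), 'dq': array([ 0., -0.,  0., -0.,  0.,  0.]), 'tau': array([ -0. , -41.2, -26. ,  -0. ,   0. ,   0. ]), 'eef_pos': array([232.5, 470.7, 231.3]), 'ee_rot': array([-0. ,  0.2,  1. ,  0. ]), 'force': array([-0.5,  0.6,  0.7]), 'wrist_torque': array([ 0.1, -0. ,  0. ]), 'grip_force': 0.0, 'grip_width': 0.9996510518023485}
```

View pics/scene0.png

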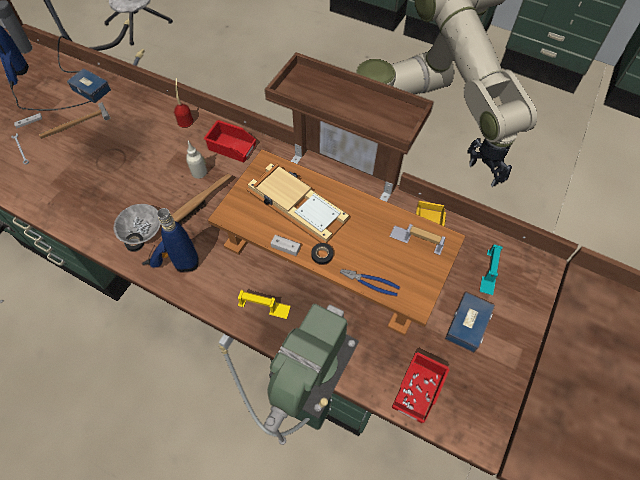

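View pics/top0.png

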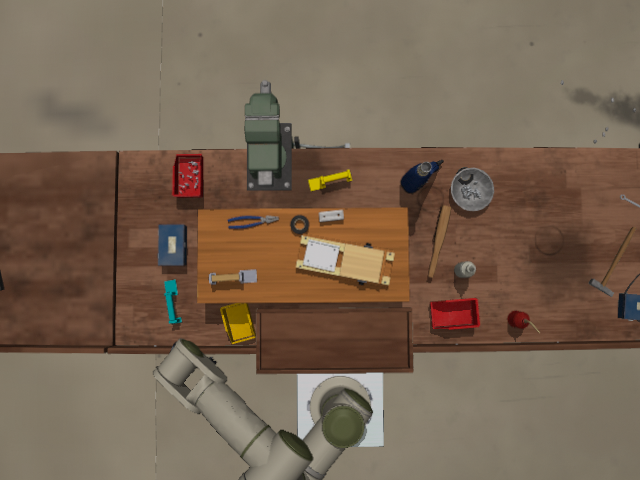

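```bash
python3 - <<'E'
from h import *
np.set_printoptions(precision=1,suppress=True)
S=ctrl.capture("scene");T=ctrl.capture("top")
import pickle;pickle.dump((S,T),open("p0.pkl","wb"))
for n,a,b in[("grip",(424,235),(223,278)),("tip",(394,228),(257,274)),("rack",(299,207),(342,258)),("step",(295,199),(348,261)),("cover",(317,215),(321,257)),
 ("shelfFL",(405,150),(257,308)),("shelfFR",(268,95),(411,308)),("shelfBR",(297,53),(412,372)),("shelfBL",(432,100),(257,372))]:
    print(n,*tri(S,a,T,b))
a=cv2.resize(T["img"][225:295,190:410],(800,255),interpolation=cv2.INTER_CUBIC)
b=cv2.resize(S["img"][150:275,230:460],(640,345),interpolation=cv2.INTER_CUBIC)
o=np.zeros((600,800,3),np.uint8);o[:255]=a;o[255:,:640]=b;save({"img":o},"crop1.png")
E
```

```text
grip [479.2 393.8 186.4] 8.192625290872522
tip [488.2 291.4 161.6] 14.246664519849748
rack [543.   -6.6 139.9] 5.754456753303544
step [531.9 -26.6 156.9] 5.5302390821723355
cover [547.9  64.2 150.6] 0.4459021305728601
shelfFL [387.8 256.  399.7] 2.270050830583354
shelfFR [ 380.3 -198.5  394.8] 12.562707653210593
shelfBR [ 195.6 -197.8  417. ] 5.802593920591372
shelfBL [202.3 255.4 428.4] 2.5298581227691965
```

View pics/crop1.png

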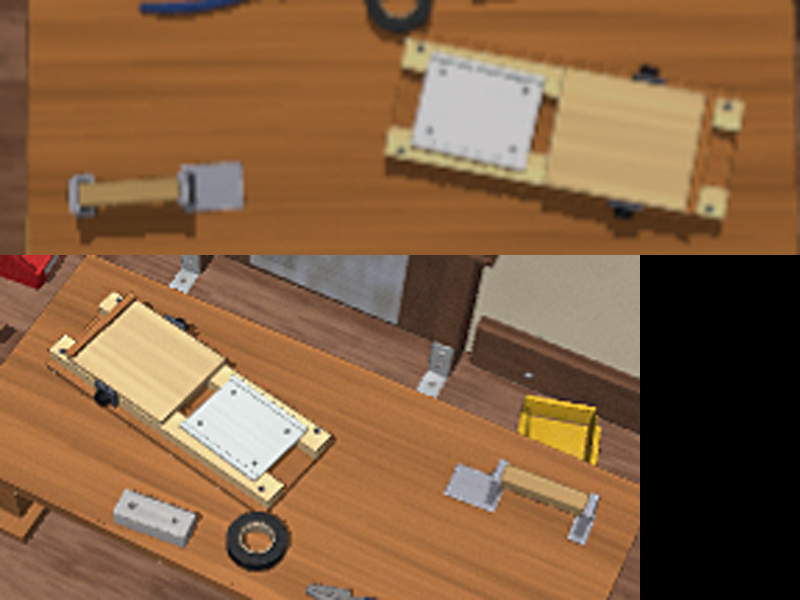

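```bash
cat > fit.py <<'E'
from h import *
import pickle
from scipy.optimize import least_squares
np.set_printoptions(precision=1,suppress=True)
S,T=pickle.load(open("p0.pkl","rb"))
ct=lambda u,v:np.array([190+u/3.636,225+v/3.643]); cs=lambda u,v:np.array([230+u/2.783,150+(v-255)/2.76])
def W(p,X): c,s=np.cos(p[2]),np.sin(p[2]);return np.array([p[0]+c*X[0]-s*X[1],p[1]+s*X[0]+c*X[1],140+X[2]])
def fit(obs,p0,mod=lambda p,X:X):
    # shared image bias per camera absorbed weakly
    f=lambda p:np.concatenate([proj(c,W(p,mod(p,X)))-px for c,px,X in obs])
    r=least_squares(f,p0,loss="soft_l1",x_scale=[10,10,.05]+[10]*(len(p0)-3));return r.x,r.fun.reshape(-1,2)
# rack: -x end at left in top => +x = world -y ; +y_rack = world +x (up in top)
rack=[(T,ct(405,38),(-150,56,30)),(T,ct(743,99),(175,56,30)),(T,ct(725,217),(175,-56,30)),(T,ct(387,153),(-150,-56,30)),
 (T,ct(562,68),("s",56,42)),(T,ct(545,183),("s",-56,42)),(T,ct(705,92),("e",56,42)),(T,ct(690,210),("e",-56,42)),
 (S,cs(333,437),(-150,-56,30)),(S,cs(267,503),(-150,56,30)),(S,cs(115,292),(175,-56,30)),(S,cs(49,350),(175,56,30)),(S,cs(228,360),("s",-56,42)),(S,cs(163,421),("s",56,42))]
def mod(p,X): return (p[3] if X[0]=="s" else p[3]+135 if X[0]=="e" else X[0],X[1],X[2])
E
cat > run1.py <<'E'
from fit import *
r,res=fit(rack,[543,-6,-1.7,15],mod);print("rack",r,r[2]);print(res)
lift=[(T,ct(240,162),(100,22,-43)),(T,ct(243,208),(100,-22,-43)),(S,cs(462,464),(100,-22,-43)),(S,cs(445,490),(100,22,-43)),
 (T,ct(87,192),(-53,0,7)),(T,ct(186,188),(50,0,7)),(S,cs(505,472),(48,0,10)),(S,cs(590,502),(-48,0,10))]
l,res=fit([(c,px,(X[0],X[1],X[2]+45)) for c,px,X in lift],[480,394,-1.5]);print("lift",l,l[2]);print(res)
cov=[(T,ct(430,55),(-55,45,9)),(T,ct(545,75),(55,45,9)),(T,ct(525,170),(55,-45,9)),(T,ct(413,150),(-55,-45,9)),
 (S,cs(307,430),(-55,-45,9)),(S,cs(257,478),(-55,45,9)),(S,cs(234,377),(55,-45,9)),(S,cs(181,430),(55,45,9))]
c,res=fit([(q,px,(X[0],X[1],X[2]+30)) for q,px,X in cov],[548,64,-1.7]);print("cover",c,c[2]);print(res)
d=np.array([np.cos(r[2]),np.sin(r[2])]);n=np.array([-d[1],d[0]]);v=c[:2]-r[:2];print("cover in rack",v@d,v@n,np.degrees(c[2]-r[2]))
v=l[:2]-r[:2];print("lift in rack",v@d,v@n,np.degrees(l[2]-r[2]))
pickle.dump((r,l,c),open("fit.pkl","wb"))
# overlay
def ln(im,cam,A,B,col,o,k):
    a=(proj(cam,A)-o)*k;b=(proj(cam,B)-o)*k;cv2.line(im,tuple(np.int32(np.round(a))),tuple(np.int32(np.round(b))),col,1,cv2.LINE_AA)
out=np.zeros((600,800,3),np.uint8)
for cam,(y0,y1,x0,x1),(h,w),oy in[(T,(225,295,190,410),(255,800),0),(S,(150,273,230,460),(345,645),255)]:
    im=cv2.resize(cam["img"][y0:y1,x0:x1],(w,h),interpolation=cv2.INTER_CUBIC);k=np.array([w/(x1-x0),h/(y1-y0)]);o=np.array([x0,y0])
    def poly(p,P,col):
        for i in range(len(P)): ln(im,cam,W(p,P[i]),W(p,P[(i+1)%len(P)]),col,o,k)
    rect=lambda a,b,y,z:[(a,-y,z),(b,-y,z),(b,y,z),(a,y,z)]
    poly(r,rect(-150,175,56,30),(255,0,0));poly(r,rect(r[3],r[3]+145,56,42),(255,0,255));poly(c,rect(-55,55,45,39),(0,0,255))
    poly(l,rect(55,100,22,2.5),(0,255,0));poly(l,rect(-48,48,11,55),(0,255,0));poly(r,rect(-150,175,28,12),(0,255,255))
    out[oy:oy+h,:w]=im
save({"img":out},"ov1.png")
E
python3 run1.py
```

```text
rack [539.3  -2.2  -1.8   4. ] -1.7633709121603063
[[-1.  -0.3]
 [-0.9  0.3]
 [-1.7  0.1]
 [-2.1  0.2]
 [ 0.  -0.5]
 [-1.2  0.2]
 [-0.4  0.1]
 [-2.   0.1]
 [-1.2 -1. ]
 [-0.2 -0.6]
 [-1.3 -0.4]
 [-0.8 -0.2]
 [-2.1 -0.9]
 [-1.9 -0.2]]
lift [480.  392.6  -1.5] -1.5323650284266925
[[-0.9  0.2]
 [-1.2  0.3]
 [-1.6 -0.8]
 [-0.7  0.7]
 [-5.3  0.3]
 [-2.3  0.1]
 [-1.2 -1. ]
 [-1.2  0.2]]
cover [551.9  67.1  -1.8] -1.7616747414959573
[[-1.6 -0.4]
 [-1.6 -0.1]
 [-0.8 -0.2]
 [-1.8 -0.6]
 [-0.1 -2.2]
 [-0.5 -0.2]
 [-1.5 -1.3]
 [-1.  -2. ]]
cover in rack -70.46789514034859 -0.8941718077873516 0.09718342040109965
lift in rack -376.1802016655266 -133.74216575264097 13.235662180625864
```

View pics/ov1.png

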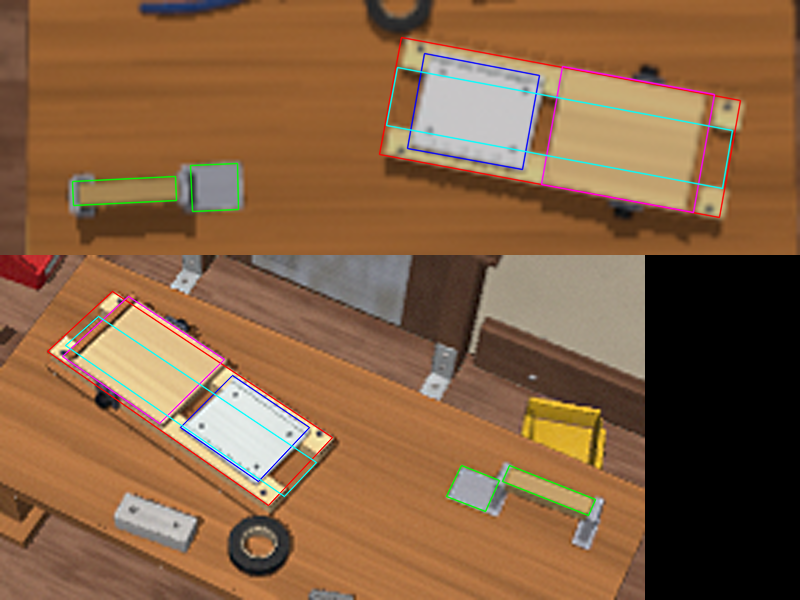

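```bash
cat > kin.py <<'E'
from h import *
def Rm(q): 
    e=lambda a,x:Ro.from_euler(a,x)
    return e('z',q[0])*e('y',q[1]+q[2])*e('z',q[3])*e('y',q[4])*e('z',q[5])
def tool(s): w,x,y,z=s["ee_rot"];return Ro.from_quat([x,y,z,w])
E
python3 - <<'E'
from kin import *
s=ctrl.sense();print(s["joints"].tolist(),s["ee_rot"].tolist())
print(tool(s).as_matrix(),Rm(s["joints"]).as_matrix(),(Rm(s["joints"]).inv()*tool(s)).as_rotvec())
E
```

```text
[0.8885946263790816, 0.31290258591031805, 1.4977665332151746, -2.65746432273959e-05, 1.3309922196905761, -0.22344393755555725] [-3.41891744125418e-06, 0.2273696434910591, 0.9738085252618931, -3.652829690203355e-05]
[[-8.96606090e-01  4.42828994e-01 -2.32695936e-05]
 [ 4.42828995e-01  8.96606088e-01 -6.95884178e-05]
 [-9.95210978e-06 -7.26978500e-05 -9.99999997e-01]] [[-4.42828994e-01 -8.96606090e-01 -2.32695936e-05]
 [-8.96606088e-01  4.42828995e-01 -6.95884178e-05]
 [ 7.26978500e-05 -9.95210979e-06 -9.99999997e-01]] [-2.21092008e-16  2.52440033e-17  1.57079633e+00]
```

```bash
cat > plan.py <<'E'
from kin import *
import pickle,json
from scipy.spatial.transform import Slerp
np.set_printoptions(precision=3,suppress=True)
r,l,c=pickle.load(open("fit.pkl","rb"))
def frame(yaw): return np.column_stack([[np.cos(yaw),np.sin(yaw),0],[-np.sin(yaw),np.cos(yaw),0],[0,0,1]])
FLIP=np.diag([-1.,1,-1])  # tool axes in lifter axes, no lean
def toolR(yaw,lean,tilt=0): # lifter rot tilt about its y, gripper lean back
    return Ro.from_matrix(frame(yaw)@Ro.from_euler('y',tilt-lean,degrees=True).as_matrix()@FLIP)
def rows(P0,R0,wps,claw,dp=4,da=3):
    """wps: list of (pos,Rot,n)"""
    P,R=np.array(P0,float),R0;out=[]
    for Pt,Rt,n in wps:
        Ps,rv=P.copy(),(R.inv()*Rt).as_rotvec();Rs=R
        for i in range(1,n+1):
            p=Ps+(np.array(Pt)-Ps)*i/n;q=Rs*Ro.from_rotvec(rv*i/n)
            d=np.round(R.inv().apply(p-P)/1000,dp);a=np.round((R.inv()*q).as_rotvec(),da)
            P=P+R.apply(d*1000);R=R*Ro.from_rotvec(a)
            out.append([claw]+(d+0.).tolist()+(a+0.).tolist())
    for o in out: print(json.dumps(o))
    print("end",P,"err",P-np.array(wps[-1][0]));return P,R
E
python3 - <<'E'
from plan import *
s=ctrl.sense();L=32
Rt=toolR(l[2],L);tz=Rt.as_matrix()[:,2];h=np.array([l[0],l[1],185]);print(tz)
rows(s["eef_pos"],tool(s),[(h-61*tz,Rt,10)],-1,3,3)
# wrist check with guessed q1,q2+q3
def wrist(R,q1,p):
    M=(Ro.from_euler('y',-p)*Ro.from_euler('z',-q1)*R*Ro.from_euler('z',-np.pi/2)).as_matrix()
    return np.arctan2(M[1,2],M[0,2]),np.arccos(M[2,2]),np.arctan2(M[2,1],-M[2,0])
print("grip",wrist(Rt,.6,1.9));print("rack0",wrist(toolR(r[2],L),.2,1.8))
for t in(0,45,90,105,120):print(t,wrist(toolR(r[2],L,t),.2-.6*t/90,1.8))
E
```

```text
[ 0.02  -0.53  -0.848]
[-1, -0.024, 0.007, -0.001, 0.03, -0.05, 0.104]
[-1, -0.023, 0.009, 0.001, 0.03, -0.051, 0.105]
[-1, -0.023, 0.012, 0.001, 0.03, -0.05, 0.104]
[-1, -0.02, 0.014, 0.002, 0.03, -0.05, 0.105]
[-1, -0.019, 0.016, 0.003, 0.03, -0.051, 0.104]
[-1, -0.017, 0.018, 0.002, 0.03, -0.05, 0.105]
[-1, -0.015, 0.02, 0.004, 0.03, -0.05, 0.104]
[-1, -0.013, 0.021, 0.003, 0.03, -0.05, 0.105]
[-1, -0.01, 0.023, 0.003, 0.03, -0.051, 0.104]
[-1, -0.008, 0.024, 0.003, 0.029, -0.05, 0.105]
end [479.139 424.747 236.555] err [ 0.35  -0.176 -0.176]
grip (np.float64(-0.465137931752327), np.float64(1.5636673623730557), np.float64(0.6418519155303507))
rack0 (np.float64(-0.5116450900918259), np.float64(1.5755465315698205), np.float64(0.4515440169564422))
0 (np.float64(-0.5116450900918259), np.float64(1.5755465315698205), np.float64(0.4515440169564422))
45 (np.float64(0.2329281721676293), np.float64(1.3267509496126062), np.float64(0.03773498044231895))
90 (np.float64(0.9807155356153853), np.float64(1.62049859310737), np.float64(-0.3039862719139012))
105 (np.float64(1.203709545177106), np.float64(1.7878852683282986), np.float64(-0.3159580338458985))
120 (np.float64(1.4365154300217655), np.float64(1.9581286449314432), np.float64(-0.26278917626279386))
```

Request:
send_rows:
  targets:
    - [-1, -0.024, 0.007, -0.001, 0.03, -0.05, 0.104]
    - [-1, -0.023, 0.009, 0.001, 0.03, -0.051, 0.105]
    - [-1, -0.023, 0.012, 0.001, 0.03, -0.05, 0.104]
    - [-1, -0.02, 0.014, 0.002, 0.03, -0.05, 0.105]
    - [-1, -0.019, 0.016, 0.003, 0.03, -0.051, 0.104]
    - [-1, -0.017, 0.018, 0.002, 0.03, -0.05, 0.105]
    - [-1, -0.015, 0.02, 0.004, 0.03, -0.05, 0.104]
    - [-1, -0.013, 0.021, 0.003, 0.03, -0.05, 0.105]
    - [-1, -0.01, 0.023, 0.003, 0.03, -0.051, 0.104]
    - [-1, -0.008, 0.024, 0.003, 0.029, -0.05, 0.105]
  squeeze: 120

```text
time_s: 2.15
eef_pos: [479.8, 424.7, 236.5]
ee_rot: [0.199, 0.668, 0.691, -0.191]
force: [0.3, 0.1, 0.6]
grip_width: 1.001
grip_force: 0.0
```

Request:
send_rows:
  targets:
    - [-1, 0, 0, 0.012, 0, 0, 0]
    - [-1, 0, 0, 0.016, 0, 0, 0]
    - [-1, 0, 0, 0.016, 0, 0, 0]
    - [-1, 0, 0, 0.016, 0, 0, 0]
    - [-1, 0, 0, 0.012, 0, 0, 0]
    - [-1, 0, 0, 0.008, 0, 0, 0]
    - [1, 0, 0, 0, 0, 0, 0]
    - [1, 0, 0, 0, 0, 0, 0]
    - [1, 0, 0, 0, 0, 0, 0]
    - [1, 0, 0, 0, 0, 0, 0]
  squeeze: 120

```text
time_s: 3.4
eef_pos: [480.8, 382.7, 169.1]
ee_rot: [0.199, 0.667, 0.693, -0.19]
force: [-1.0, 0.9, 1.6]
grip_width: 0.24
grip_force: 116.7
```

```bash
python3 - <<'E'
from plan import *
s=ctrl.sense();print({k:np.round(v,3) for k,v in s.items()})
S=ctrl.capture("scene");T=ctrl.capture("top");pickle.dump((S,T),open("p1.pkl","wb"))
a=cv2.resize(T["img"][225:315,190:310],(800,600),interpolation=cv2.INTER_CUBIC)[:, :400]
b=cv2.resize(S["img"][190:280,370:490],(800,600),interpolation=cv2.INTER_CUBIC)[:,100:500]
save({"img":np.hstack([cv2.resize(T["img"][235:310,195:270],(400,400),interpolation=3),cv2.resize(S["img"][185:275,375:465],(400,400),interpolation=3)])},"g1.png")
E
```

```text
{'time_s': np.float64(3.4), 'joints': array([ 0.662,  0.795,  0.992, -0.449,  1.691,  0.646]), 'dq': array([-0.001,  0.001,  0.002, -0.002, -0.001,  0.001]), 'tau': array([ -0.342, -59.726, -24.882,  -1.215,   0.837,  -0.092]), 'eef_pos': array([480.838, 382.668, 169.113]), 'ee_rot': array([ 0.199,  0.667,  0.693, -0.19 ]), 'force': array([-1.038,  0.852,  1.585]), 'wrist_torque': array([ 0.258,  0.027, -0.088]), 'grip_force': np.float64(116.704), 'grip_width': np.float64(0.24)}
```

View pics/g1.png

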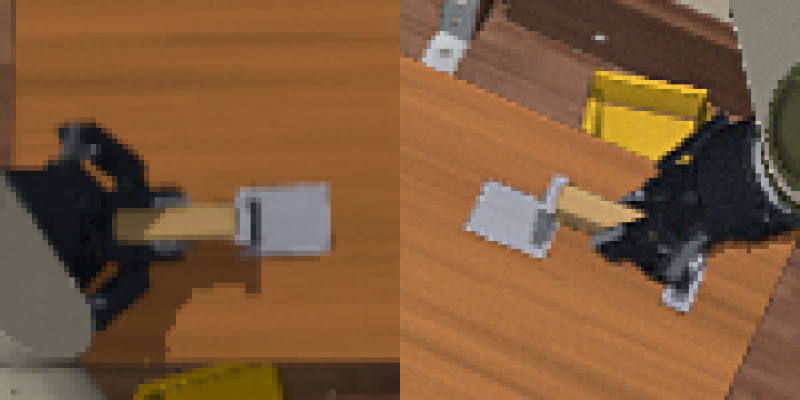

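```bash
cat > fk.py <<'E'
from plan import *
from scipy.optimize import least_squares
import os
def fk(q,p,full=False):
    off,d1,L1,L2,Lt=p[:5];e=lambda a,x:Ro.from_euler(a,x).as_matrix()
    A=e('z',q[0]);sh=A@[0,off,d1];el=sh+A@e('y',q[1])@[0,0,L1];w=el+A@e('y',q[1]+q[2])@[0,0,L2]
    t=w+Rm(q).apply([0,0,Lt]);return (sh,el,w,t) if full else t
def log():
    s=ctrl.sense();D=pickle.load(open("log.pkl","rb")) if os.path.exists("log.pkl") else [(np.array([0.8885946,0.3129026,1.4977665,0,1.3309922,-.2234439]),np.array([232.521,470.707,231.294]))]
    D.append((s["joints"],s["eef_pos"]));pickle.dump(D,open("log.pkl","wb"));return s,D
def fitk(D):
    r=least_squares(lambda p:np.concatenate([fk(q,p)-x for q,x in D]),[116,200,430,390,290]);return r.x,np.abs(r.fun).max()
def ik(P,R,p,q0): 
    f=lambda q:np.r_[fk(q,p)-P,300*(Rm(q)*Ro.from_euler('z',np.pi/2)).inv().__mul__(R).as_rotvec()]
    r=least_squares(f,q0);return r.x,np.abs(r.fun).max()
E
python3 - <<'E'
from fk import *
s,D=log();p,e=fitk(D);print(p,e)
q,_=ik(s["eef_pos"],tool(s),p,s["joints"]);print(q-s["joints"])
L=32;d=frame(r[2])
def hand(xr,z,yr=0): return np.array([r[0],r[1],140])+d@[xr,yr,z]
q=s["joints"]
for n,(x,z,t) in {"pre":(-275,22+45,0),"in":(-151,27+45,0),"t45":(-100,30+120,45),"t90":(38,30+165,90),"t105":(80,190,105)}.items():
    R=toolR(r[2],L,t);P=hand(x,z)+19*R.as_matrix()[:,2];q,er=ik(P,R,p,q)
    sh,el,w,_=fk(q,p,True);f=(388-el[0])/(w[0]-el[0]);print(n,P,"q",q,round(er,2),"el",el,"w",w,"at388",el+f*(w-el))
R1=toolR(r[2],L);tz=R1.as_matrix()[:,2]
up=s["eef_pos"]+[0,0,50]
rows(s["eef_pos"],tool(s),[(up,tool(s),2),(hand(-275,90)+19*tz,R1,8)],1,3,3)
E
```

```text
[116.281 159.664 440.521 387.614 255.205] 0.20749166397840213
[-0.     0.    -0.001 -0.     0.001 -0.   ]
pre [590.009 257.833 190.887] q [ 0.405  0.862  0.81  -0.465  1.783  0.571] 0.0 el [261.465 238.616 446.506] w [615.892 390.571 407.313] at388 [388.    292.866 432.513]
in [566.277 136.125 195.887] q [ 0.246  0.646  1.184 -0.5    1.572  0.505] 0.0 el [228.762 177.449 511.459] w [592.16  268.863 412.313] at388 [388.    217.506 468.014]
t45 [559.262 100.145 271.487] q [-0.133  0.356  1.35   0.229  1.425  0.027] 0.0 el [167.628  94.843 572.563] w [548.274  43.798 520.151] at388 [388.     65.291 542.22 ]
t90 [535.116 -23.684 324.932] q [-0.66   0.378  1.477  0.888  1.791 -0.499] 0.0 el [199.854  -7.958 569.024] w [ 493.695 -236.109  460.169] at388 [ 388.    -154.043  499.324]
t105 [527.471 -62.888 324.445] q [-0.768  0.471  1.506  1.037  1.942 -0.597] 0.0 el [224.57  -55.148 552.229] w [ 480.763 -302.43   399.06 ] at388 [ 388.    -212.894  454.519]
[1, -0.013, 0.0, -0.021, 0.0, 0.0, 0.0]
[1, -0.013, 0.0, -0.021, 0.0, 0.0, 0.0]
[1, -0.013, 0.013, 0.009, 0.015, 0.0, 0.024]
[1, -0.013, 0.014, 0.009, 0.016, 0.0, 0.025]
[1, -0.013, 0.014, 0.009, 0.015, 0.0, 0.024]
[1, -0.013, 0.014, 0.008, 0.016, 0.0, 0.025]
[1, -0.012, 0.015, 0.008, 0.015, 0.0, 0.024]
[1, -0.011, 0.015, 0.008, 0.016, -0.001, 0.024]
[1, -0.011, 0.016, 0.008, 0.015, 0.0, 0.025]
[1, -0.011, 0.016, 0.007, 0.015, 0.0, 0.024]
end [590.47  258.25  213.954] err [0.46  0.417 0.067]
```

```bash
cat > path.py <<'E'
from fk import *
d=frame(r[2])
def hand(xr,z,yr=0): return np.array([r[0],r[1],140])+d@[xr,yr,z]
def cover_hand(t,s,gap=0.3,back=0.5):
    """handle centre (rack x,z) with blade flush on plain face of a cover tilted t deg against step at s"""
    a=np.radians(t)
    R=lambda v:np.array([np.cos(a)*v[0]+np.sin(a)*v[1],-np.sin(a)*v[0]+np.cos(a)*v[1]])
    if t<=90: C1=np.array([s-9*np.sin(a),30.])
    else: # ribbed plane passes through step edge (s,42); contact 12 from end
        C1=np.array([s,42.])+R([12,-9])
    return C1+R([-110-55-back,42.5-gap])
def pose(x,z,t,L,y=0): R=toolR(r[2],L,t);return hand(x,z,y)+19*R.as_matrix()[:,2],R
E
python3 - <<'E'
from path import *
S,T=pickle.load(open("p0.pkl","rb"))
s,D=log();p,e=fitk(D[:2])
sh,el,w,t=fk(D[0][0],p,True);print("start: sh,el,w px top",[proj(T,v) for v in(sh,el,w)],"scene",[proj(S,v) for v in(sh,el,w)])
lo,hi=np.array([198,-198,380.]),np.array([388,256,425.])
def dist(a,b):
    P=a+(b-a)*np.linspace(0,1,60)[:,None];return np.linalg.norm(P-np.clip(P,lo,hi),axis=1).min()
for L in(0,10,20,32,40):
    q=D[1][0];o=[]
    for n,(x,z,t) in {"pre":(-275,67,0),"in":(-170,70,0),**{t:(*cover_hand(t,4),t) for t in(0,20,40,60,80,90,97,105)}}.items():
        P,R=pose(x,z,t,L);q,er=ik(P,R,p,q);sh,el,w,tt=fk(q,p,True);o.append((n,int(dist(el,w)),int(dist(w,tt)),int(dist(sh,el)),round(er,1) if er>.1 else ''))
    print(L,o)
g=cv2.resize(S["img"][40:240,250:450],(600,600),interpolation=3);save({"img":g},"shelf.png")
E
```

```text
start: sh,el,w px top [array([319.793, 444.596]), array([279.465, 460.813]), array([178.231, 364.926])] scene [array([400.301,  87.643]), array([442.048,   7.761]), array([506.881, 118.86 ])]
0 [('pre', 57, 204, 32, ''), ('in', 68, 183, 57, ''), (0, 70, 182, 58, ''), (20, 96, 166, 75, ''), (40, 96, 150, 72, ''), (60, 68, 124, 53, ''), (80, 20, 111, 24, ''), (90, 0, 119, 7, ''), (97, 0, 130, 0, ''), (105, 0, 145, 0, '')]
10 [('pre', 48, 213, 17, ''), ('in', 64, 189, 48, ''), (0, 66, 187, 51, ''), (20, 101, 172, 74, ''), (40, 112, 156, 77, ''), (60, 92, 136, 62, ''), (80, 44, 111, 35, ''), (90, 15, 111, 19, ''), (97, 0, 118, 7, ''), (105, 0, 131, 0, '')]
20 [('pre', 34, 224, 0, ''), ('in', 54, 195, 37, ''), (0, 56, 193, 39, ''), (20, 102, 178, 70, ''), (40, 123, 162, 80, ''), (60, 112, 144, 70, ''), (80, 69, 115, 45, ''), (90, 39, 111, 30, ''), (97, 18, 111, 18, ''), (105, 7, 119, 5, '')]
32 [('pre', 16, 239, 0, ''), ('in', 37, 202, 20, ''), (0, 40, 200, 23, ''), (20, 96, 182, 61, ''), (40, 129, 167, 80, ''), (60, 131, 150, 77, ''), (80, 98, 128, 56, ''), (90, 70, 113, 41, ''), (97, 47, 111, 30, ''), (105, 26, 111, 17, '')]
40 [('pre', 0, 248, 0, ''), ('in', 23, 209, 6, ''), (0, 26, 206, 10, ''), (20, 88, 185, 53, ''), (40, 129, 170, 78, ''), (60, 140, 154, 80, ''), (80, 115, 134, 62, ''), (90, 89, 120, 48, ''), (97, 67, 111, 38, ''), (105, 42, 111, 26, '')]
```

View pics/shelf.png

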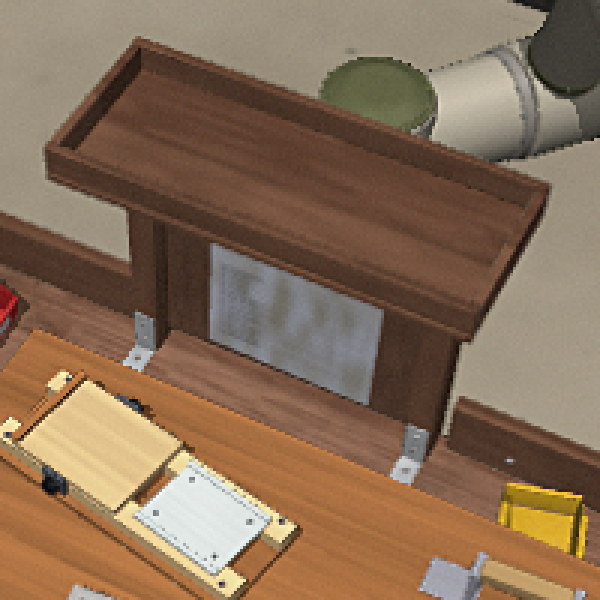

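```bash
python3 - <<'E'
from path import *
S,T=pickle.load(open("p1.pkl","rb"));S0,T0=pickle.load(open("p0.pkl","rb"))
_,D=log();p,e=fitk(D[:2])
for n,a,b in[("FL",(408.3,142),(256.5,308)),("FR",(265.7,89.3),(411.5,307.5)),("BR",(296.7,53.3),(412,373)),("BL",(433.3,102),(256.5,373))]: print(n,*tri(S0,a,T0,b))
sk=fk(D[1][0],p,True)
o=np.zeros((600,800,3),np.uint8)
for cam,(x0,y0,w,h),k,ox in[(T,(130,280,240,200),1.66*1,0),(S,(320,0,200,300),2,400)]:
    k=min(400/w,600/h);im=cv2.resize(cam["img"][y0:y0+h,x0:x0+w],None,fx=k,fy=k,interpolation=3)
    P=[np.int32((proj(cam,v)-[x0,y0])*k) for v in ([0,0,0],[0,0,159.7])+sk]
    for a,b in zip(P[:-1],P[1:]): cv2.line(im,tuple(map(int,a)),tuple(map(int,b)),(255,0,0),1)
    for a in P: cv2.circle(im,tuple(map(int,a)),4,(255,0,255),1)
    o[:im.shape[0],ox:ox+im.shape[1]]=im
cv2.putText(o,str(np.int32(sk).tolist()),(5,560),0,.4,(255,255,255));save({"img":o},"arm.png");print(np.int32(sk))
E
```

```text
FL [388.443 256.694 433.517] 4.593903729546276
FR [ 384.523 -198.117  420.789] 7.092118130242999
BR [ 192.454 -199.458  412.897] 3.480547189979797
BL [197.271 258.806 417.901] 4.049264299830596
[[-71  91 159]
 [176 284 468]
 [475 517 385]
 [480 382 168]]
```

View pics/arm.png

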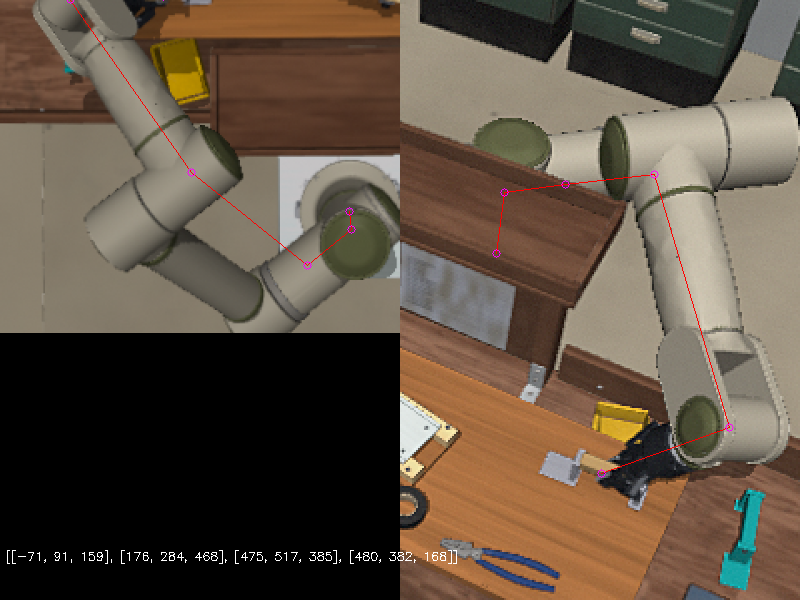

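```bash
cat > clr.py <<'E'
from path import *
_,D=log();p,e=fitk(D[:2])
lo,hi=np.array([193,-200,385.]),np.array([388,258,425.])
def dist(a,b,rad):
    P=a+(b-a)*np.linspace(0,1,50)[:,None];return np.linalg.norm(P-np.clip(P,lo,hi),axis=1).min()-rad
def clear(q):
    sh,el,w,t=fk(q,p,True);A=Ro.from_euler('z',q[0]).as_matrix();n=A[:,1]
    return [int(x) for x in(dist(sh+115*n,el+115*n,50),dist(el-55*n,el+165*n,50),dist(el,w,48),dist(w,t,50))]
def sweep(L,steps,q):
    for n,x,z,t in steps:
        P,R=pose(x,z,t,L);q,er=ik(P,R,p,q);yield n,clear(q),q,er
E
python3 - <<'E'
from clr import *
S1,T1=pickle.load(open("p1.pkl","rb"))
sh,el,w,t=fk(D[1][0],p,True);n=Ro.from_euler('z',D[1][0][0]).as_matrix()[:,1]
for k in(100,115,130):print(k,[((proj(T1,v+k*n)-[130,280])*1.667).astype(int) for v in(sh,el)])
steps=[("pre",-275,67,0),("in",-170,70,0)]+[(t,*cover_hand(t,4),t) for t in(0,20,40,60,70,80,90,97)]
for L in(20,32,45,55,65):
    print(L,[(n,c,np.round(q[[0,3]],1).tolist(),'' if er<.1 else round(er)) for n,c,q,er in sweep(L,steps,D[1][0])])
E
```

```text
100 [array([268, 295]), array([145, 209])]
115 [array([263, 300]), array([138, 214])]
130 [array([257, 304]), array([131, 219])]
20 [('pre', [6, 2, -13, 175], [0.4, -0.3], ''), ('in', [4, 48, 6, 145], [0.2, -0.3], ''), (0, [5, 51, 8, 143], [0.2, -0.3], ''), (20, [19, 83, 54, 128], [0.0, -0.0], ''), (40, [6, 100, 75, 112], [-0.2, 0.4], ''), (60, [-28, 104, 64, 94], [-0.4, 0.7], ''), (70, [-50, 101, 46, 82], [-0.5, 0.8], ''), (80, [-50, 95, 21, 65], [-0.6, 0.9], ''), (90, [-50, 86, -8, 60], [-0.7, 1.0], ''), (97, [-50, 77, -29, 61], [-0.7, 1.1], '')]
32 [('pre', [20, -28, -31, 190], [0.4, -0.5], ''), ('in', [-1, 28, -10, 153], [0.3, -0.5], ''), (0, [-1, 32, -7, 151], [0.3, -0.5], ''), (20, [18, 72, 48, 132], [0.1, -0.2], ''), (40, [15, 96, 81, 117], [-0.1, 0.1], ''), (60, [-14, 104, 83, 100], [-0.3, 0.5], ''), (70, [-34, 104, 71, 91], [-0.5, 0.6], ''), (80, [-50, 101, 50, 78], [-0.6, 0.8], ''), (90, [-50, 94, 22, 62], [-0.7, 0.9], ''), (97, [-50, 87, 0, 60], [-0.7, 1.0], '')]
45 [('pre', [36, -50, -42, 204], [0.5, -0.7], ''), ('in', [0, 3, -34, 165], [0.3, -0.7], ''), (0, [-1, 8, -31, 
[... 490 characters left out ...]
.6], ''), (40, [22, 80, 72, 124], [0.1, -0.3], ''), (60, [9, 100, 99, 109], [-0.2, 0.1], ''), (70, [-6, 104, 99, 100], [-0.3, 0.3], ''), (80, [-27, 105, 90, 91], [-0.4, 0.4], ''), (90, [-50, 103, 72, 81], [-0.5, 0.6], ''), (97, [-50, 99, 54, 72], [-0.6, 0.7], '')]
65 [('pre', [75, -11, 4, 219], [0.5, -1.0], ''), ('in', [15, -38, -48, 189], [0.4, -0.9], ''), (0, [12, -32, -48, 186], [0.4, -0.9], ''), (20, [1, 27, -1, 147], [0.3, -0.7], ''), (40, [20, 70, 61, 126], [0.1, -0.4], ''), (60, [16, 96, 97, 111], [-0.1, -0.1], ''), (70, [3, 102, 103, 103], [-0.2, 0.1], ''), (80, [-15, 105, 99, 95], [-0.4, 0.3], ''), (90, [-37, 105, 87, 85], [-0.5, 0.4], ''), (97, [-50, 102, 73, 78], [-0.6, 0.5], '')]
```

```bash
cat > clr.py <<'E'
from path import *
_,D=log();p,e=fitk(D[:2])
lo,hi=np.array([193,-200,385.]),np.array([388,258,425.])
def dist(a,b,rad):
    P=a+(b-a)*np.linspace(0,1,80)[:,None];return np.linalg.norm(P-np.clip(P,lo,hi),axis=1).min()-rad
def clear(q):
    sh,el,w,t=fk(q,p,True);A=Ro.from_euler('z',q[0]).as_matrix();n=A[:,1]
    return [int(x) for x in(dist(sh+124*n,el+124*n,45),dist(el-50*n,el+165*n,55),dist(el,w,54),dist(w,t,55))]
def rot(t,v): a=np.radians(t);return np.array([np.cos(a)*v[0]+np.sin(a)*v[1],-np.sin(a)*v[0]+np.cos(a)*v[1]])
def in_hand(t,xend,ztop=28.): # blade root top at height ztop, shoulder touching cover near end at xend
    return np.array([xend,ztop])+rot(t,[-55,42.5])
def push_hand(t,s,c,u=65): # cover at angle c, lifter at t: blade-top tip touches plain face at u from far end
    a=np.radians(c)
    R=lambda v:rot(c,v)
    C1=np.array([s-9*np.sin(a),30.]) if c<=90 else np.array([s,42.])+R([12,-9])
    return C1+R([-u,0])+rot(t,[-100,42.5])
def sweep(L,steps,q):
    for n,x,z,t in steps:
        P,R=pose(x,z,t,L);q,er=ik(P,R,p,q);yield n,clear(q),q,er
E
python3 - <<'E'
from clr import *
s=4
for L in(15,25,32,40,48,55):
  for ti in(12,):
    st=[("ent",*in_hand(ti,-170),ti),("in",*in_hand(ti,-125),ti),("step",*in_hand(ti,-106),ti)]+[(t,*cover_hand(t,s),t) for t in(12,20,30,40,50,60)]
    st+=[(f"p{t}/{c}",*push_hand(t,s,c),t) for t in(50,60) for c in(75,90,100)]
    print(L,ti,[(n,c[:3],'' if er<.1 else round(er)) for n,c,q,er in sweep(L,st,D[1][0])])
E
```

```text
15 12 [('ent', [17, 53, 16], ''), ('in', [19, 65, 19], ''), ('step', [18, 69, 20], ''), (12, [22, 72, 35], ''), (20, [23, 82, 48], ''), (30, [16, 91, 60], ''), (40, [4, 96, 64], ''), (50, [-13, 98, 60], ''), (60, [-34, 98, 48], ''), ('p50/75', [-19, 99, 68], ''), ('p50/90', [-25, 99, 70], ''), ('p50/100', [-28, 99, 70], ''), ('p60/75', [-38, 98, 52], ''), ('p60/90', [-44, 98, 53], ''), ('p60/100', [-45, 97, 54], '')]
25 12 [('ent', [15, 39, 8], ''), ('in', [16, 54, 13], ''), ('step', [17, 59, 15], ''), (12, [21, 62, 29], ''), (20, [25, 74, 46], ''), (30, [23, 86, 63], ''), (40, [14, 93, 72], ''), (50, [0, 98, 74], ''), (60, [-20, 99, 67], ''), ('p50/75', [-7, 99, 82], ''), ('p50/90', [-12, 100, 83], ''), ('p50/100', [-15, 100, 84], ''), ('p60/75', [-25, 99, 71], ''), ('p60/90', [-30, 99, 72], ''), ('p60/100', [-33, 99, 72], '')]
32 12 [('ent', [14, 28, 0], ''), ('in', [14, 44, 6], ''), ('step', [15, 50, 8], ''), (12, [19, 53, 21], ''), (20, [24, 67, 42], ''), (30, [26, 82, 62], ''), (40, [20, 91, 75], ''), (50, [6, 97, 80], ''), (60, [-11, 99, 77], ''), ('p50/75', [1, 98, 89], ''), (
[... 703 characters left out ...]
3], ''), (30, [25, 67, 50], ''), (40, [27, 82, 72], ''), (50, [20, 91, 85], ''), (60, [6, 97, 91], ''), ('p50/75', [16, 94, 94], ''), ('p50/90', [13, 95, 96], ''), ('p50/100', [11, 96, 96], ''), ('p60/75', [2, 98, 95], ''), ('p60/90', [-1, 99, 97], ''), ('p60/100', [-4, 99, 97], '')]
55 12 [('ent', [26, -19, -35], ''), ('in', [13, 5, -31], ''), ('step', [10, 13, -27], ''), (12, [12, 17, -15], ''), (20, [16, 37, 11], ''), (30, [23, 59, 42], ''), (40, [27, 75, 66], ''), (50, [24, 88, 83], ''), (60, [13, 95, 93], ''), ('p50/75', [21, 91, 91], ''), ('p50/90', [18, 93, 93], ''), ('p50/100', [17, 93, 94], ''), ('p60/75', [10, 96, 97], ''), ('p60/90', [5, 97, 98], ''), ('p60/100', [3, 98, 99], '')]
```

```bash
python3 - <<'E'
from clr import *
S,T=pickle.load(open("p1.pkl","rb"))
sh,el,w,t=fk(D[1][0],p,True);n=Ro.from_euler('z',D[1][0][0]).as_matrix()[:,1]
def prof(cam,A,B,f,m=26):
    c=A+(B-A)*f;a,b=proj(cam,A),proj(cam,B);u=(b-a)/np.linalg.norm(b-a);v=np.array([-u[1],u[0]]);c0=proj(cam,c)
    cc,_=ray(cam,c0);mmpp=np.linalg.norm(c-cc)/cam["camera_matrix"][0,0]
    P=[c0+v*k for k in np.arange(-m,m+1)]
    g=[cam["img"][int(round(y)),int(round(x))].astype(int) if 0<=y<479 and 0<=x<639 else [0,0,0] for x,y in P]
    print(round(f,2),"mm/px",round(mmpp,2),np.round(v,2)," ".join(f"{k}:{a[0]}/{a[2]}" for k,a in zip(range(-m,m+1),g)))
for f in(.45,.65):
    print("fore scene");prof(S,el,w,f);print("fore top");prof(T,el,w,f)
print("upper top");prof(T,sh+124*n,el+124*n,.6)
E
```

```text
fore scene
0.45 mm/px 2.86 [-0.96  0.28] -26:162/132 -25:166/134 -24:131/109 -23:118/100 -22:160/139 -21:160/139 -20:171/147 -19:171/147 -18:179/150 -17:181/154 -16:184/160 -15:186/162 -14:193/167 -13:196/170 -12:200/173 -11:199/171 -10:201/173 -9:202/172 -8:204/176 -7:203/174 -6:206/177 -5:203/176 -4:205/175 -3:200/172 -2:200/174 -1:192/167 0:191/163 1:185/159 2:185/159 3:185/159 4:182/157 5:174/149 6:165/140 7:162/139 8:153/132 9:151/130 10:146/124 11:139/119 12:127/107 13:120/102 14:112/97 15:101/88 16:97/84 17:71/63 18:158/129 19:168/137 20:163/133 21:160/132 22:160/130 23:161/130 24:163/132 25:160/130 26:160/132
fore top
0.45 mm/px 3.02 [ 0.82 -0.57] -26:91/44 -25:95/45 -24:95/45 -23:81/39 -22:81/39 -21:59/28 -20:59/35 -19:81/63 -18:107/91 -17:116/99 -16:130/111 -15:130/111 -14:135/115 -13:137/117 -12:139/119 -11:143/122 -10:143/122 -9:148/127 -8:149/128 -7:152/130 -6:153/131 -5:154/132 -4:156/132 -3:156/133 -2:159/137 -1:160/138 0:159/137 1:158/137 2:158/137 3:156/135 4:153/131 5:143/122 6:138/117 7:134/115 8:129/110 9:129/109 10:124/105 11:123/104 12:111/95 13:111/95 14:107/91
[... 1180 characters left out ...]
/96 13:112/96 14:105/89 15:98/83 16:94/80 17:87/73 18:59/36 19:68/28 20:68/27 21:90/29 22:90/29 23:88/28 24:87/27 25:84/27 26:81/25
upper top
0.6 mm/px 3.26 [ 0.56 -0.83] -26:132/106 -25:130/104 -24:130/105 -23:130/105 -22:130/105 -21:130/104 -20:128/104 -19:103/84 -18:82/71 -17:87/74 -16:89/75 -15:90/77 -14:96/81 -13:96/82 -12:98/84 -11:99/84 -10:99/84 -9:100/85 -8:100/85 -7:100/85 -6:99/85 -5:99/84 -4:99/84 -3:98/84 -2:97/82 -1:95/80 0:92/79 1:92/79 2:90/77 3:88/76 4:87/74 5:82/70 6:81/69 7:81/69 8:79/68 9:74/64 10:59/50 11:40/33 12:119/96 13:119/96 14:129/104 15:130/103 16:129/103 17:129/103 18:129/103 19:129/103 20:129/103 21:130/103 22:130/103 23:130/103 24:130/103 25:129/104 26:130/104
```

```bash
sed -i 's/124\*n,45/136*n,48/; s/124\*n,el+124/136*n,el+136/; s/el,w,54/el,w,57/' clr.py; grep -n "136" clr.py; python3 - <<'E'
from clr import *
def clear(q):
    sh,el,w,t=fk(q,p,True);n=Ro.from_euler('z',q[0]).as_matrix()[:,1]
    return [int(x) for x in(dist(sh+136*n,el+136*n,48),dist(el-50*n,el+165*n,55),dist(el,w,57))]
import clr;clr.clear=clear
s=4
for L in(22,27,32):
  for ti in(15,):
    st=[("ent",*in_hand(ti,-170,29),ti),("in",*in_hand(ti,-125,29),ti)]
    st+=[(f"c{x}",*cover_hand(15,x),15) for x in(-15,4)]
    st+=[(t,*cover_hand(t,s),t) for t in(20,30,35,40,45,50)]
    st+=[(f"p{t}/{c}",*push_hand(t,s,c),t) for t in(35,40,45,50) for c in(75,100)]
    print(L,ti,[(n,c[:3],round(q[1],2),'' if er<.1 else round(er)) for n,c,q,er in sweep(L,st,D[1][0])])
E
```

```text
8:    return [int(x) for x in(dist(sh+124*n,el+136*n,48),dist(el-50*n,el+165*n,55),dist(el,w,57),dist(w,t,55))]
22 15 [('ent', [20, 49, 13], np.float64(0.57), ''), ('in', [18, 62, 17], np.float64(0.52), ''), ('c-15', [22, 65, 33], np.float64(0.5), ''), ('c4', [22, 70, 35], np.float64(0.48), ''), (20, [22, 77, 44], np.float64(0.45), ''), (30, [18, 88, 59], np.float64(0.39), ''), (35, [13, 91, 64], np.float64(0.36), ''), (40, [6, 94, 67], np.float64(0.34), ''), (45, [-1, 97, 68], np.float64(0.33), ''), (50, [-10, 98, 67], np.float64(0.31), ''), ('p35/75', [7, 95, 81], np.float64(0.34), ''), ('p35/100', [0, 97, 83], np.float64(0.32), ''), ('p40/75', [0, 97, 81], np.float64(0.32), ''), ('p40/100', [-7, 99, 83], np.float64(0.31), ''), ('p45/75', [-8, 98, 79], np.float64(0.31), ''), ('p45/100', [-16, 99, 81], np.float64(0.3), ''), ('p50/75', [-17, 99, 75], np.float64(0.31), ''), ('p50/100', [-26, 100, 77], np.float64(0.3), '')]
27 15 [('ent', [20, 42, 8], np.float64(0.6), ''), ('in', [18, 56, 13], np.float64(0.54), ''), ('c-15', [22, 59, 29], np.float64(0.53), ''), ('c4', [22, 65, 31], np.
[... 779 characters left out ...]
float64(0.56), ''), ('c4', [22, 59, 26], np.float64(0.53), ''), (20, [23, 67, 39], np.float64(0.49), ''), (30, [23, 82, 59], np.float64(0.42), ''), (35, [20, 87, 66], np.float64(0.39), ''), (40, [15, 91, 72], np.float64(0.37), ''), (45, [9, 94, 76], np.float64(0.34), ''), (50, [1, 97, 77], np.float64(0.33), ''), ('p35/75', [16, 92, 83], np.float64(0.36), ''), ('p35/100', [11, 94, 86], np.float64(0.34), ''), ('p40/75', [10, 94, 86], np.float64(0.34), ''), ('p40/100', [4, 96, 88], np.float64(0.33), ''), ('p45/75', [3, 96, 86], np.float64(0.33), ''), ('p45/100', [-3, 98, 89], np.float64(0.31), ''), ('p50/75', [-4, 98, 86], np.float64(0.31), ''), ('p50/100', [-12, 99, 88], np.float64(0.31), '')]
```

```bash
sed -i 's/sh+124\*n/sh+136*n/' clr.py; cat > mv.py <<'E'
from clr import *
L=32
def wp(xz,t,n): P,R=pose(xz[0],xz[1],t,L);return (P,R,n)
def go(wps,claw=1,dp=4,da=3,P0=None,R0=None):
    s=ctrl.sense();P0=s["eef_pos"] if P0 is None else P0;R0=tool(s) if R0 is None else R0
    P,R=rows(P0,R0,wps,claw,dp,da)
    q=s["joints"];a,b=P0,R0
    for (Pt,Rt,n) in wps:
        for f in(.5,1):
            rv=(b.inv()*Rt).as_rotvec();q,er=ik(a+(Pt-a)*f,b*Ro.from_rotvec(rv*f),p,q);print("clr",clear(q),"q",q,round(er,2))
        a,b=Pt,Rt
def tipline(t,xtip,ztip): return np.array([xtip,ztip])+rot(t,[-100,42.5])  # blade-top tip at
E
python3 - <<'E'
from mv import *
s=ctrl.sense();print(s["time_s"],s["eef_pos"])
go([(s["eef_pos"]+[0,0,60],tool(s),2),wp(tipline(15,-150,75),15,8)],1,3,3)
E
```

```text
3.5 [480.823 382.665 169.11 ]
[1, -0.016, 0.0, -0.025, 0.0, 0.0, 0.0]
[1, -0.016, 0.0, -0.026, 0.0, 0.0, 0.0]
[1, -0.02, 0.012, 0.007, 0.012, 0.032, 0.026]
[1, -0.019, 0.013, 0.007, 0.012, 0.033, 0.027]
[1, -0.019, 0.013, 0.005, 0.012, 0.032, 0.026]
[1, -0.019, 0.014, 0.005, 0.013, 0.033, 0.026]
[1, -0.019, 0.014, 0.004, 0.012, 0.032, 0.026]
[1, -0.019, 0.015, 0.003, 0.012, 0.033, 0.027]
[1, -0.018, 0.015, 0.002, 0.012, 0.032, 0.026]
[1, -0.018, 0.016, 0.002, 0.012, 0.033, 0.026]
end [583.068 223.667 263.841] err [-0.263  0.082  0.077]
clr [122, -7, 0, 168] q [ 0.662  0.78   0.939 -0.453  1.751  0.616] 0.0
clr [123, -4, 2, 154] q [ 0.662  0.77   0.879 -0.46   1.814  0.585] 0.0
clr [77, 20, 14, 121] q [ 0.476  0.685  0.942 -0.369  1.731  0.536] 0.0
clr [24, 28, 26, 147] q [ 0.286  0.658  0.914 -0.265  1.705  0.461] 0.0
```

Request:
send_rows:
  targets:
    - [1, -0.016, 0.0, -0.025, 0.0, 0.0, 0.0]
    - [1, -0.016, 0.0, -0.026, 0.0, 0.0, 0.0]
    - [1, -0.02, 0.012, 0.007, 0.012, 0.032, 0.026]
    - [1, -0.019, 0.013, 0.007, 0.012, 0.033, 0.027]
    - [1, -0.019, 0.013, 0.005, 0.012, 0.032, 0.026]
    - [1, -0.019, 0.014, 0.005, 0.013, 0.033, 0.026]
    - [1, -0.019, 0.014, 0.004, 0.012, 0.032, 0.026]
    - [1, -0.019, 0.015, 0.003, 0.012, 0.033, 0.027]
    - [1, -0.018, 0.015, 0.002, 0.012, 0.032, 0.026]
    - [1, -0.018, 0.016, 0.002, 0.012, 0.033, 0.026]
  squeeze: 120

```text
time_s: 4.75
eef_pos: [583.4, 222.8, 263.2]
ee_rot: [0.093, 0.763, 0.629, -0.114]
force: [-0.4, 0.4, -1.7]
grip_width: 0.238
grip_force: 117.1
```

```bash
cat > ov.py <<'E'
from mv import *
def overlay(name,draw_tilt,handle_xz,boxT,boxS,y=0):
    """draw lifter blade/handle as commanded plus rack & cover; both cams"""
    S=ctrl.capture("scene");T=ctrl.capture("top");out=[]
    hw=hand(handle_xz[0],handle_xz[1],y);M=frame(r[2])@Ro.from_euler('y',draw_tilt,degrees=True).as_matrix()
    rect=lambda a,b,y,z:[(a,-y,z),(b,-y,z),(b,y,z),(a,y,z)]
    for cam,(x0,y0,w,h) in((T,boxT),(S,boxS)):
        k=400/w;im=cv2.resize(cam["img"][y0:y0+h,x0:x0+w],(400,int(h*k)),interpolation=3)
        def poly(P,col):
            q=[tuple(map(int,(proj(cam,v)+.5-[x0,y0])*k)) for v in P]
            for a,b in zip(q,q[1:]+q[:1]): cv2.line(im,a,b,col,1,cv2.LINE_AA)
        poly([hw+M@np.array(v,float) for v in rect(55,100,22,-42.5)],(0,255,0));poly([hand(a,c,b) for a,b,c in rect(-150,175,28,30)],(0,255,255))
        out.append(im)
    H=max(o.shape[0] for o in out);save({"img":np.hstack([np.pad(o,((0,H-o.shape[0]),(0,0),(0,0))) for o in out])},name)
    return S,T
E
python3 - <<'E'
from ov import *
s,_=log();print(s["time_s"],s["eef_pos"],s["force"],s["wrist_torque"],s["tau"],s["grip_width"],s["grip_force"])
D=pickle.load(open("log.pkl","rb"));print(fk(s["joints"],p)-s["eef_pos"])
S,T=overlay("ent.png",15,tipline(15,-150,75),(230,215,170,100),(280,150,150,130))
E
```

```text
4.75 [583.373 222.772 263.199] [-0.431  0.365 -1.721] [ 0.188 -0.04   0.031] [  2.55  -57.902 -27.396  -1.17    0.511   0.221] 0.23765819470889638 117.0649834874348
[-7.775 -2.266 -1.043]
```

View pics/ent.png

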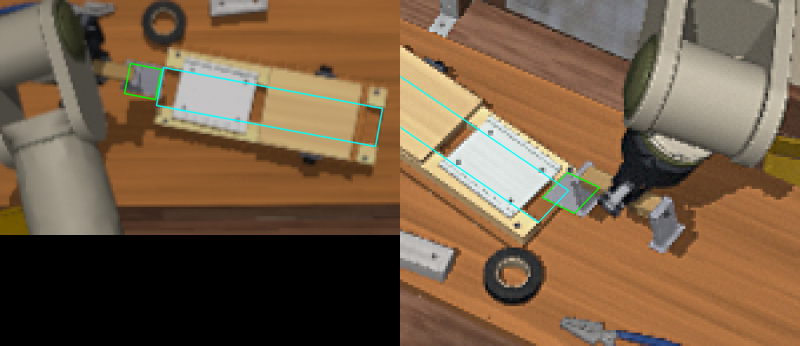

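```bash
python3 - <<'E'
import re
t=open("fk.py").read()
t=t.replace("off,d1,L1,L2,Lt=p[:5]","off,d1,L1,L2,Lt,a1,e2,a3=p").replace("[0,off,d1]","[a1,off,d1]").replace("[0,0,L1]","[e2,0,L1]").replace("[0,0,L2]","[a3,0,L2]").replace("np.concatenate([fk(q,p)-x for q,x in D])","np.r_[np.concatenate([fk(q,p)-x for q,x in D]),.003*(p[5:])]").replace("390,290]","390,290,0,0,0]")
open("fk.py","w").write(t)
c=open("clr.py").read().replace("_,D=log();p,e=fitk(D[:2])","_,D=log();p,e=fitk(D)");open("clr.py","w").write(c)
E
python3 - <<'E'
from mv import *
print(p,e)
go([wp(tipline(15,-129,29.5),15,5),wp(in_hand(15,-128,29),15,5)],1,4,3)
E
```

```text
[116.302 201.306 438.893 397.459 255.306  -0.011   0.07   38.954] 0.11686199610190222
[1, -0.0009, -0.0003, 0.0098, 0.0, 0.0, -0.001]
[1, -0.0009, -0.0002, 0.0097, 0.0, 0.0, 0.0]
[1, -0.0009, -0.0003, 0.0098, -0.001, 0.0, -0.001]
[1, -0.0009, -0.0003, 0.0097, 0.0, 0.0, -0.001]
[1, -0.0009, -0.0003, 0.0098, 0.0, 0.0, -0.001]
[1, -0.0078, 0.0, 0.0049, 0.0, 0.0, 0.0]
[1, -0.0078, 0.0, 0.0049, 0.0, 0.0, 0.0]
[1, -0.0078, 0.0, 0.005, 0.0, 0.0, 0.0]
[1, -0.0078, 0.0, 0.0049, 0.0, 0.0, 0.0]
[1, -0.0078, 0.0, 0.0049, 0.0, 0.0, 0.0]
end [570.797 159.349 206.135] err [-0.004  0.021  0.018]
clr [44, 76, 40, 146] q [ 0.269  0.627  1.026 -0.265  1.623  0.468] 0.0
clr [42, 77, 29, 145] q [ 0.257  0.624  1.09  -0.266  1.561  0.47 ] 0.0
clr [41, 84, 28, 141] q [ 0.225  0.597  1.15  -0.271  1.52   0.449] 0.0
clr [39, 90, 27, 137] q [ 0.193  0.573  1.205 -0.276  1.481  0.426] 0.0
```

```bash
python3 - <<'E'
c=open("clr.py").read().replace("dist(el,w,57)","dist(w-A@Ro.from_euler('y',q[1]+q[2]).as_matrix()@[0,0,p[3]],w,57)");open("clr.py","w").write(c)
E
python3 - <<'E'
from mv import *
s=4
st=[("ent",*tipline(15,-129,29.5),15),("in",*in_hand(15,-128,29),15)]+[(f"c{x}",*cover_hand(15,x),15) for x in(-15,4)]
st+=[(t,*cover_hand(t,s),t) for t in(20,30,40,50,60,70,80)]
st+=[(f"p{t}/{c}",*push_hand(t,s,c),t) for t in(50,60,70) for c in(80,100)]
for n,c,q,er in sweep(32,st,D[-1][0]): print(n,c[:3],q,round(er,2))
E
```

```text
ent [42, 77, 10] [ 0.257  0.624  1.09  -0.266  1.561  0.47 ] 0.0
in [39, 90, 8] [ 0.193  0.573  1.205 -0.276  1.481  0.426] 0.0
c-15 [44, 95, 25] [ 0.187  0.549  1.167 -0.275  1.539  0.404] 0.0
c4 [44, 100, 27] [ 0.158  0.526  1.204 -0.279  1.519  0.38 ] 0.0
20 [45, 109, 40] [ 0.115  0.484  1.222 -0.2    1.501  0.328] 0.0
30 [43, 124, 60] [ 0.018  0.41   1.261 -0.034  1.478  0.214] 0.0
40 [34, 134, 73] [-0.093  0.351  1.3    0.14   1.477  0.087] 0.0
50 [17, 139, 78] [-0.214  0.311  1.34   0.315  1.502 -0.045] 0.0
60 [-3, 141, 75] [-0.338  0.293  1.378  0.483  1.55  -0.175] 0.0
70 [-28, 140, 62] [-0.457  0.299  1.413  0.637  1.619 -0.295] 0.0
80 [-48, 136, 41] [-0.566  0.329  1.444  0.773  1.702 -0.403] 0.0
p50/80 [10, 141, 88] [-0.269  0.294  1.326  0.313  1.547 -0.088] 0.0
p50/100 [3, 142, 89] [-0.308  0.288  1.33   0.312  1.562 -0.125] 0.0
p60/80 [-10, 142, 80] [-0.377  0.287  1.367  0.48   1.584 -0.202] 0.0
p60/100 [-17, 142, 81] [-0.416  0.286  1.364  0.476  1.605 -0.234] 0.0
p70/80 [-32, 140, 64] [-0.478  0.299  1.407  0.634  1.637 -0.308] 0.0
p70/100 [-39, 140, 65] [-0.515  0.302  1.398  0.627  1.663 -0.335] 0.0
```

Request:
send_rows:
  targets:
    - [1, -0.0009, -0.0003, 0.0098, 0, 0, -0.001]
    - [1, -0.0009, -0.0002, 0.0097, 0, 0, 0]
    - [1, -0.0009, -0.0003, 0.0098, -0.001, 0, -0.001]
    - [1, -0.0009, -0.0003, 0.0097, 0, 0, -0.001]
    - [1, -0.0009, -0.0003, 0.0098, 0, 0, -0.001]
    - [1, -0.0078, 0, 0.0049, 0, 0, 0]
    - [1, -0.0078, 0, 0.0049, 0, 0, 0]
    - [1, -0.0078, 0, 0.005, 0, 0, 0]
    - [1, -0.0078, 0, 0.0049, 0, 0, 0]
    - [1, -0.0078, 0, 0.0049, 0, 0, 0]

```text
time_s: 6.1
eef_pos: [569.7, 161.1, 206.0]
ee_rot: [0.094, 0.762, 0.63, -0.114]
force: [-0.1, 0.3, -2.4]
grip_width: 0.243
grip_force: 117.1
```

```bash
python3 - <<'E'
from mv import *
s=ctrl.sense();print(s["time_s"],s["eef_pos"],s["force"],s["wrist_torque"],s["tau"],s["grip_width"],p,e)
print((toolR(r[2],L,15).inv()*tool(s)).as_rotvec())
S=ctrl.capture("scene");T=ctrl.capture("top")
for c,n in((S,"S"),(T,"T")): print(n,[(d["point"],round(d["score"],2)) for d in ctrl.landmark_of("cover",c)],proj(c,hand(-70.5,30,-.9)))
go([wp(in_hand(15,-125,29),15,1),wp(cover_hand(15,-15),15,6),wp(cover_hand(15,-9),15,3)],1,4,3,P0=np.array([570.797,159.349,206.135]),R0=toolR(r[2],L,15))
E
```

```text
6.1 [569.725 161.099 205.995] [-0.103  0.344 -2.426] [ 0.255 -0.018 -0.015] [  0.739 -53.57  -27.267  -0.861   0.572   0.098] 0.24326775937626954 [116.301 201.307 438.892 397.466 255.303  -0.01    0.06   38.963] 0.11688972866197203
[-0.001 -0.    -0.004]
S [([316.5, 215.6], 0.77)] [317.141 212.903]
T [([321.9, 255.8], 0.64)] [320.078 255.646]
[1, -0.0029, 0.0, 0.0009, 0.0, 0.0, 0.0]
[1, -0.0016, 0.0, -0.0046, 0.0, 0.0, 0.0]
[1, -0.0015, 0.0, -0.0047, 0.0, 0.0, 0.0]
[1, -0.0016, 0.0, -0.0046, 0.0, 0.0, 0.0]
[1, -0.0015, 0.0, -0.0046, 0.0, 0.0, 0.0]
[1, -0.0016, 0.0, -0.0046, 0.0, 0.0, 0.0]
[1, -0.0016, 0.0, -0.0047, 0.0, 0.0, 0.0]
[1, -0.0019, 0.0, 0.0006, 0.0, 0.0, 0.0]
[1, -0.0019, 0.0, 0.0006, 0.0, 0.0, 0.0]
[1, -0.0019, 0.0, 0.0006, 0.0, 0.0, 0.0]
end [568.907 149.657 235.401] err [-0.008  0.005 -0.026]
clr [39, 90, 9, 137] q [ 0.19   0.571  1.208 -0.276  1.48   0.424] 0.0
clr [39, 91, 9, 137] q [ 0.188  0.569  1.211 -0.276  1.478  0.423] 0.0
clr [42, 93, 17, 136] q [ 0.187  0.558  1.19  -0.276  1.509  0.413] 0.0
clr [44, 95, 25, 135] q [ 0.187  0.549  1.167 -0.275  1.539  0.404] 0.0
clr [44, 96, 26, 134] q [ 0.182  0.545  1.173 -0.276  1.536  0.4  ] 0.0
clr [44, 97, 26, 134] q [ 0.178  0.541  1.179 -0.276  1.533  0.396] 0.0
```

Request:
send_rows:
  targets:
    - [1, -0.0022, 0, 0.0007, 0, 0, 0]
    - [1, -0.0021, 0, 0.0006, 0, 0, 0]
    - [1, -0.0022, 0, 0.0007, 0, 0, 0]
    - [1, -0.0021, 0, 0.0006, 0, 0, 0]
    - [1, -0.0022, 0, 0.0007, 0, 0, 0]
    - [1, -0.0021, 0, 0.0006, 0, 0, 0]
    - [1, -0.0022, 0, 0.0007, 0, 0, 0]
    - [1, -0.0021, 0, 0.0006, 0, 0, 0]
    - [1, 0, 0, 0, 0, 0, 0]
    - [1, 0, 0, 0, 0, 0, 0]

```text
time_s: 7.55
eef_pos: [566.5, 144.0, 206.1]
ee_rot: [0.094, 0.762, 0.63, -0.114]
force: [-1.1, 0.6, -2.6]
grip_width: 0.242
grip_force: 117.5
```

```bash
cat > where.py <<'E'
from mv import *
def where(t0):
    s=ctrl.sense();R=tool(s);h=s["eef_pos"]-19*R.as_matrix()[:,2]
    v=frame(r[2]).T@(h-[r[0],r[1],140]);e=(toolR(r[2],L,t0).inv()*R).as_rotvec();t=t0+np.degrees(e[1])
    f=frame(r[2]).T@s["force"];root=np.array([v[0],v[2]])+rot(t,[55,-42.5])
    print("t",round(s["time_s"],2),"hand",v,"tilt",round(t,2),"root-top",root,"F rack",f,"tq",s["wrist_torque"],"joint tau",s["tau"][:3],"grip",round(s["grip_width"],3),"e",e,"clr",clear(s["joints"]))
E
python3 -c "
from where import *
where(15)"
```

```text
t 7.55 hand [-154.256   -1.313   84.281] tilt 14.96 root-top [-112.086   29.027] F rack [-0.338 -1.147 -2.572] tq [ 0.231 -0.112  0.031] joint tau [ -0.049 -53.046 -26.618] grip 0.242 e [-0.001 -0.001 -0.004] clr [39, 95, 10, 133]
```

Request:
send_rows:
  targets:
    - [1, -0.0006, 0, 0.0002, 0, 0, 0]
    - [1, -0.0006, 0, 0.0002, 0, 0, 0]
    - [1, -0.0006, 0, 0.0002, 0, 0, 0]
    - [1, -0.0006, 0, 0.0002, 0, 0, 0]
    - [1, -0.0006, 0, 0.0002, 0, 0, 0]
    - [1, -0.0006, 0, 0.0002, 0, 0, 0]
    - [1, -0.0006, 0, 0.0002, 0, 0, 0]
    - [1, -0.0006, 0, 0.0002, 0, 0, 0]
    - [1, 0, 0, 0, 0, 0, 0]
    - [1, 0, 0, 0, 0, 0, 0]

```text
time_s: 8.8
eef_pos: [566.3, 141.2, 206.7]
ee_rot: [0.094, 0.762, 0.631, -0.111]
force: [2.8, 11.7, 1.2]
grip_width: 0.238
grip_force: 118.6
```

```bash
python3 -c "
from where import *
where(15)"
```

```text
t 8.8 hand [-151.363   -1.006   84.845] tilt 15.26 root-top [-109.487   29.369] F rack [-12.059   0.544   1.222] tq [ 2.304 -0.648  0.087] joint tau [ -6.326 -50.781 -23.301] grip 0.238 e [-0.004  0.005 -0.005] clr [39, 96, 11, 132]
```

```bash
cat > tiltplan.py <<'E'
from where import *
import sys
def arc(t0,t1,n,s,**k): return [wp(cover_hand(t,s,**k),t,1) for t in np.linspace(t0,t1,n+1)[1:]]
def save_cmd(P,R): pickle.dump((P,R.as_quat()),open("cmd.pkl","wb"))
def load_cmd(): P,q=pickle.load(open("cmd.pkl","rb"));return P,Ro.from_quat(q)
def plan(wps,cmd=None,claw=1):
    P0,R0=cmd or load_cmd();P,R=rows(P0,R0,wps,claw,4,3);save_cmd(P,R)
    q=ctrl.sense()["joints"]
    for Pt,Rt,n in wps[::2]+wps[-1:]: q,er=ik(Pt,Rt,p,q)
    print("end clr",clear(q),q,round(er,2))
E
python3 - <<'E'
from tiltplan import *
R0=toolR(r[2],L,15);P0=pose(*in_hand(15,-128,29),15,L)[0]
P0=P0+R0.apply([-17.2-4.8,0,5.2+1.6])
s=2.
plan([wp(cover_hand(15,s,back=0),15,3)]+arc(15,30,7,s,back=0),(P0,R0))
E
```

```text
[1, -0.0023, 0.0, -0.0095, 0.0, 0.0, 0.0]
[1, -0.0023, 0.0, -0.0095, 0.0, 0.0, 0.0]
[1, -0.0023, 0.0, -0.0095, 0.0, 0.0, 0.0]
[1, -0.0037, 0.0, -0.0044, 0.0, 0.037, 0.0]
[1, -0.0037, 0.0, -0.0044, 0.0, 0.038, 0.0]
[1, -0.0037, 0.0, -0.0044, 0.0, 0.037, 0.0]
[1, -0.0036, 0.0, -0.0044, 0.0, 0.038, 0.0]
[1, -0.0037, 0.0, -0.0043, 0.0, 0.037, 0.0]
[1, -0.0037, 0.0, -0.0044, 0.0, 0.037, 0.0]
[1, -0.0037, 0.0, -0.0043, 0.0, 0.038, 0.0]
end [562.961 119.116 270.034] err [-0.006 -0.028 -0.024]
end clr [44, 124, 60, 120] [ 0.02   0.411  1.259 -0.034  1.479  0.216] 0.0
```

Request:
send_rows:
  targets:
    - [1, -0.0023, 0, -0.0095, 0, 0, 0]
    - [1, -0.0023, 0, -0.0095, 0, 0, 0]
    - [1, -0.0023, 0, -0.0095, 0, 0, 0]
    - [1, -0.0037, 0, -0.0044, 0, 0.037, 0]
    - [1, -0.0037, 0, -0.0044, 0, 0.038, 0]
    - [1, -0.0037, 0, -0.0044, 0, 0.037, 0]
    - [1, -0.0036, 0, -0.0044, 0, 0.038, 0]
    - [1, -0.0037, 0, -0.0043, 0, 0.037, 0]
    - [1, -0.0037, 0, -0.0044, 0, 0.037, 0]
    - [1, -0.0037, 0, -0.0043, 0, 0.038, 0]

```text
time_s: 10.05
eef_pos: [562.1, 121.3, 270.3]
ee_rot: [0.01, 0.77, 0.637, -0.013]
force: [0.6, -0.5, -3.3]
grip_width: 0.24
grip_force: 117.5
```

```bash
python3 - <<'E'
from tiltplan import *
where(30);print(cover_hand(30,2.,back=0))
plan(arc(30,45,8,2.,back=0)+[wp(cover_hand(45,2.,back=0),45,2)])
E
```

```text
t 10.05 hand [-126.201   -1.228  149.3  ] tilt 30.12 root-top [-99.953  84.939] F rack [ 0.336  0.658 -3.328] tq [0.136 0.014 0.026] joint tau [  1.125 -47.687 -28.29 ] grip 0.24 e [ 0.     0.002 -0.004] clr [45, 124, 60, 119]
[-124.294  149.046]
[1, -0.0032, 0.0, -0.0038, 0.0, 0.033, 0.0]
[1, -0.0032, 0.0, -0.0038, 0.0, 0.032, 0.0]
[1, -0.0032, 0.0, -0.0038, 0.0, 0.033, 0.0]
[1, -0.0033, 0.0, -0.0038, 0.0, 0.033, 0.0]
[1, -0.0032, 0.0, -0.0037, 0.0, 0.032, 0.0]
[1, -0.0033, 0.0, -0.0038, 0.0, 0.033, 0.0]
[1, -0.0032, 0.0, -0.0038, 0.0, 0.033, 0.0]
[1, -0.0033, 0.0, -0.0037, 0.0, 0.033, 0.0]
[1, 0.0, 0.0, 0.0, 0.0, 0.0, 0.0]
[1, 0.0, 0.0, 0.0, 0.0, 0.0, 0.0]
end [557.577  91.508 297.985] err [ 0.001  0.003 -0.015]
end clr [27, 136, 76, 108] [-0.15   0.329  1.319  0.228  1.485  0.024] 0.0
```

Request:
send_rows:
  targets:
    - [1, -0.0032, 0, -0.0038, 0, 0.033, 0]
    - [1, -0.0032, 0, -0.0038, 0, 0.032, 0]
    - [1, -0.0032, 0, -0.0038, 0, 0.033, 0]
    - [1, -0.0033, 0, -0.0038, 0, 0.033, 0]
    - [1, -0.0032, 0, -0.0037, 0, 0.032, 0]
    - [1, -0.0033, 0, -0.0038, 0, 0.033, 0]
    - [1, -0.0032, 0, -0.0038, 0, 0.033, 0]
    - [1, -0.0033, 0, -0.0037, 0, 0.033, 0]
    - [1, 0, 0, 0, 0, 0, 0]
    - [1, 0, 0, 0, 0, 0, 0]

```text
time_s: 11.3
eef_pos: [556.9, 93.9, 297.8]
ee_rot: [-0.072, 0.766, 0.633, 0.087]
force: [0.9, 1.2, -2.4]
grip_width: 0.241
grip_force: 117.5
```

```bash
python3 - <<'E'
from ov import *
from where import *
where(45);print(cover_hand(45,2.,back=0))
overlay("t45.png",45,cover_hand(45,2.,back=0),(230,205,180,110),(250,130,170,140))
E
```

```text
t 11.3 hand [-93.43   -1.053 176.352] tilt 44.97 root-top [-84.558 107.413] F rack [-1.311  0.622 -2.429] tq [-0.096 -0.02  -0.041] joint tau [ -0.481 -44.789 -28.223] grip 0.241 e [ 0.002 -0.    -0.004] clr [28, 136, 76, 108]
[-91.197 176.513]
```

View pics/t45.png

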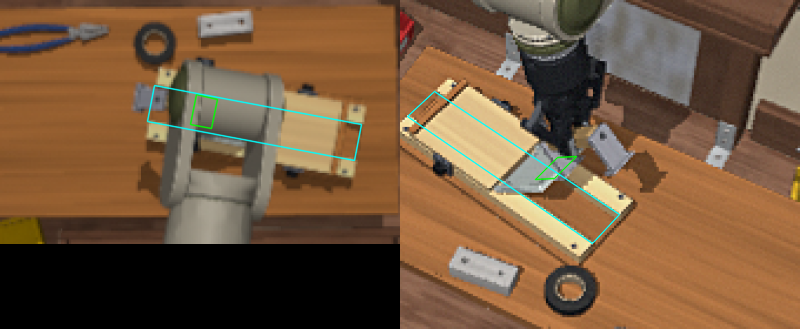

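```bash
python3 - <<'E'
from tiltplan import *
plan([wp(push_hand(45,2.,c),45,1) for c in np.linspace(45,86,11)[1:]])
print()
plan([wp(push_hand(45,2.,c),45,1) for c in np.linspace(86,106,9)[1:]])
E
```

```text
[1, -0.0023, 0.0, -0.004, 0.0, 0.0, 0.0]
[1, -0.0025, 0.0, -0.0036, 0.0, 0.0, 0.0]
[1, -0.0028, 0.0, -0.0034, 0.0, 0.0, 0.0]
[1, -0.003, 0.0, -0.0031, 0.0, 0.0, 0.0]
[1, -0.0033, 0.0, -0.0029, 0.0, 0.0, 0.0]
[1, -0.0036, 0.0, -0.0026, 0.0, 0.0, 0.0]
[1, -0.0037, 0.0, -0.0024, 0.0, 0.0, 0.0]
[1, -0.004, 0.0, -0.0021, 0.0, 0.0, 0.0]
[1, -0.0042, 0.0, -0.0018, 0.0, 0.0, 0.0]
[1, -0.0043, 0.0, -0.0015, 0.0, 0.0, 0.0]
end [550.112  53.222 317.086] err [ 0.004  0.021 -0.006]
end clr [18, 140, 89, 102] [-0.223  0.302  1.307  0.227  1.54  -0.039] 0.0

[1, -0.0027, 0.0, -0.0008, 0.0, 0.0, 0.0]
[1, -0.0025, 0.0, -0.0007, 0.0, 0.0, 0.0]
[1, -0.0022, 0.0, -0.0009, 0.0, 0.0, 0.0]
[1, -0.0023, 0.0, -0.0007, 0.0, 0.0, 0.0]
[1, -0.0022, 0.0, -0.0006, 0.0, 0.0, 0.0]
[1, -0.0023, 0.0, -0.0005, 0.0, 0.0, 0.0]
[1, -0.0023, 0.0, -0.0004, 0.0, 0.0, 0.0]
[1, -0.0024, 0.0, -0.0004, 0.0, 0.0, 0.0]
end [546.372  34.042 317.698] err [-0.009 -0.048  0.021]
end clr [11, 141, 90, 98] [-0.26   0.295  1.316  0.226  1.547 -0.075] 0.0
```

Request:
send_rows:
  targets:
    - [1, -0.0023, 0, -0.004, 0, 0, 0]
    - [1, -0.0025, 0, -0.0036, 0, 0, 0]
    - [1, -0.0028, 0, -0.0034, 0, 0, 0]
    - [1, -0.003, 0, -0.0031, 0, 0, 0]
    - [1, -0.0033, 0, -0.0029, 0, 0, 0]
    - [1, -0.0036, 0, -0.0026, 0, 0, 0]
    - [1, -0.0037, 0, -0.0024, 0, 0, 0]
    - [1, -0.004, 0, -0.0021, 0, 0, 0]
    - [1, -0.0042, 0, -0.0018, 0, 0, 0]
    - [1, -0.0043, 0, -0.0015, 0, 0, 0]

```text
time_s: 12.65
eef_pos: [549.6, 55.2, 317.1]
ee_rot: [-0.072, 0.766, 0.633, 0.087]
force: [0.6, 0.8, -2.1]
grip_width: 0.239
grip_force: 117.6
```

```bash
python3 - <<'E'
from where import *
where(45);print(push_hand(45,2.,86))
S=ctrl.capture("scene");T=ctrl.capture("top")
save(S,"s86.png");print([(d["extent"],round(d["score"],2)) for d in ctrl.boxes_of("cover",S)][:2])
E
```

```text
t 12.65 hand [-54.065  -0.839 195.606] tilt 44.98 root-top [-45.207 126.665] F rack [-0.936  0.382 -2.081] tq [-0.103 -0.02  -0.024] joint tau [  0.384 -43.05  -28.194] grip 0.239 e [ 0.002 -0.    -0.004] clr [18, 140, 89, 101]
[-52.171 195.604]
[([290.7, 188.8, 14.6, 24.5], 0.75)]
```

Request:
send_rows:
  targets:
    - [1, -0.0027, 0, -0.0008, 0, 0, 0]
    - [1, -0.0025, 0, -0.0007, 0, 0, 0]
    - [1, -0.0022, 0, -0.0009, 0, 0, 0]
    - [1, -0.0023, 0, -0.0007, 0, 0, 0]
    - [1, -0.0022, 0, -0.0006, 0, 0, 0]
    - [1, -0.0023, 0, -0.0005, 0, 0, 0]
    - [1, -0.0023, 0, -0.0004, 0, 0, 0]
    - [1, -0.0024, 0, -0.0004, 0, 0, 0]
    - [1, 0, 0, 0, 0, 0, 0]
    - [1, 0, 0, 0, 0, 0, 0]

```text
time_s: 14.05
eef_pos: [546.0, 36.4, 317.7]
ee_rot: [-0.072, 0.766, 0.633, 0.087]
force: [0.3, -0.2, -2.7]
grip_width: 0.237
grip_force: 117.6
```

```bash
python3 - <<'E'
from where import *
where(45);print(push_hand(45,2.,106))
S=ctrl.capture("scene");T=ctrl.capture("top")
for c in(S,T):
    print([(np.round(d["extent"]),round(d["score"],2)) for d in ctrl.boxes_of("cover",c)][:3])
    print("expected flopped corners",[proj(c,hand(a,51,b)).round() for a,b in((-8,-45),(-8,45),(102,-45),(102,45))])
    print("upright box",[proj(c,hand(-4,z,b)).round() for z in(30,140) for b in(-45,45)])
E
```

```text
t 14.05 hand [-34.941  -0.766 196.214] tilt 44.99 root-top [-26.095 127.272] F rack [ 0.101  0.361 -2.727] tq [-0.204  0.05   0.001] joint tau [ -0.089 -42.705 -28.075] grip 0.237 e [ 0.002 -0.    -0.004] clr [12, 141, 90, 98]
[-32.701 196.19 ]
[(array([267., 180.,  43.,  31.]), 0.98)]
expected flopped corners [array([311., 190.]), array([292., 208.]), array([284., 172.]), array([265., 190.])]
upright box [array([310., 193.]), array([291., 211.]), array([309., 171.]), array([289., 190.])]
[(array([340., 271.,  11.,   2.]), 0.39)]
expected flopped corners [array([336., 272.]), array([341., 245.]), array([368., 278.]), array([373., 251.])]
upright box [array([337., 272.]), array([342., 246.]), array([338., 272.]), array([343., 244.])]
```

```bash
python3 - <<'E'
from tiltplan import *
h=push_hand(45,2.,106)
plan([wp(h+[-45,15],45,2),wp(tipline(15,-150,75),15,8)])
print()
R1=toolR(l[2],L,0);P1=np.array([480.8,382.7,169.1])
plan([(P1+[0,0,40],R1,8),(P1+[0,0,10],R1,2)])
E
```

```text
[1, 0.0236, 0.0, -0.0022, 0.0, 0.0, 0.0]
[1, 0.0237, 0.0, -0.0022, 0.0, 0.0, 0.0]
[1, 0.0161, 0.0, 0.0126, 0.0, -0.066, 0.0]
[1, 0.0169, 0.0, 0.0114, 0.0, -0.065, 0.0]
[1, 0.0176, 0.0, 0.0104, 0.0, -0.065, 0.0]
[1, 0.0182, 0.0, 0.0092, 0.0, -0.066, 0.0]
[1, 0.0188, 0.0, 0.0079, 0.0, -0.065, 0.0]
[1, 0.0192, 0.0, 0.0068, 0.0, -0.066, 0.0]
[1, 0.0197, 0.0, 0.0054, 0.0, -0.065, 0.0]
[1, 0.02, 0.0, 0.0041, 0.0, -0.066, 0.0]
end [583.336 223.612 263.807] err [0.005 0.028 0.043]
end clr [47, 74, 30, 147] [ 0.286  0.635  0.955 -0.264  1.687  0.465] 0.0

[1, 0.0183, -0.0164, 0.0016, -0.012, -0.033, -0.026]
[1, 0.0188, -0.0159, 0.0007, -0.012, -0.032, -0.027]
[1, 0.0192, -0.0154, -0.0001, -0.012, -0.033, -0.026]
[1, 0.0196, -0.0149, -0.0008, -0.012, -0.032, -0.026]
[1, 0.0199, -0.0144, -0.0017, -0.012, -0.033, -0.027]
[1, 0.0203, -0.0138, -0.0025, -0.012, -0.032, -0.026]
[1, 0.0205, -0.0132, -0.0034, -0.012, -0.033, -0.026]
[1, 0.0207, -0.0127, -0.0041, -0.012, -0.033, -0.027]
[1, 0.0079, 0.0, 0.0127, 0.0, 0.0, 0.0]
[1, 0.008, 0.0, 0.0127, 0.0, 0.0, 0.0]
end [480.77  382.725 179.106] err [-0.03   0.025  0.006]
end clr [130, 30, -1, 178] [ 0.662  0.788  0.978 -0.449  1.71   0.636] 0.0
```

Request:
send_rows:
  targets:
    - [1, 0.0236, 0, -0.0022, 0, 0, 0]
    - [1, 0.0237, 0, -0.0022, 0, 0, 0]
    - [1, 0.0161, 0, 0.0126, 0, -0.066, 0]
    - [1, 0.0169, 0, 0.0114, 0, -0.065, 0]
    - [1, 0.0176, 0, 0.0104, 0, -0.065, 0]
    - [1, 0.0182, 0, 0.0092, 0, -0.066, 0]
    - [1, 0.0188, 0, 0.0079, 0, -0.065, 0]
    - [1, 0.0192, 0, 0.0068, 0, -0.066, 0]
    - [1, 0.0197, 0, 0.0054, 0, -0.065, 0]
    - [1, 0.02, 0, 0.0041, 0, -0.066, 0]

```text
time_s: 15.5
eef_pos: [582.2, 226.9, 263.4]
ee_rot: [0.095, 0.762, 0.63, -0.115]
force: [-0.6, 0.6, -2.6]
grip_width: 0.239
grip_force: 117.7
```

```bash
python3 - <<'E'
from where import *
where(15)
S=ctrl.capture("scene");T=ctrl.capture("top");out=[]
for c in(S,T): print([(np.round(d["extent"]),round(d["score"],2)) for d in ctrl.boxes_of("cover",c)][:3])
for cam,(x0,y0,w,h) in((T,(280,220,130,80)),(S,(240,150,120,110))):
    k=400/w;im=cv2.resize(cam["img"][y0:y0+h,x0:x0+w],(400,int(h*k)),interpolation=3)
    q=[tuple(map(int,(proj(cam,hand(a,51,b))+.5-[x0,y0])*k)) for a,b in((-10,-45),(-10,45),(100,45),(100,-45))]
    for a,b in zip(q,q[1:]+q[:1]): cv2.line(im,a,b,(0,255,0),1,cv2.LINE_AA)
    out.append(im)
H=max(o.shape[0] for o in out);save({"img":np.hstack([np.pad(o,((0,H-o.shape[0]),(0,0),(0,0))) for o in out])},"flop.png")
E
```

```text
t 15.5 hand [-238.682   -1.763  141.533] tilt 14.87 root-top [-196.435   86.339] F rack [-0.454 -0.703 -2.581] tq [ 0.185 -0.039 -0.047] joint tau [ -1.505 -60.866 -25.797] grip 0.239 e [-0.001 -0.002 -0.004] clr [48, 74, 29, 145]
[(array([268., 180.,  45.,  31.]), 0.81)]
[(array([332., 247.,  37.,  28.]), 0.82), (array([230., 216.,  52.,   6.]), 0.37)]
```

View pics/flop.png

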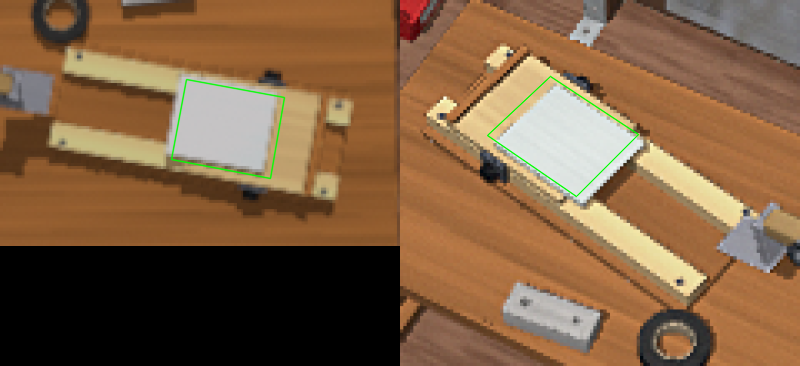

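```bash
python3 - <<'E'
from tiltplan import *
P0,R0=pose(*tipline(15,-150,75),15,L)
plan([wp(tipline(20,-45,65),20,6),wp(tipline(20,-32,49.5),20,3),wp(tipline(20,-32,49.5),20,1)],(P0+[0,0,.04],R0))
print()
plan([wp(tipline(20,6,49.5),20,9),wp(tipline(20,6,49.5),20,1)])
E
```

```text
[1, -0.0173, 0.0, 0.0059, 0.0, 0.015, 0.0]
[1, -0.0174, 0.0, 0.0056, 0.0, 0.014, 0.0]
[1, -0.0175, 0.0, 0.0053, 0.0, 0.015, 0.0]
[1, -0.0175, 0.0, 0.0051, 0.0, 0.014, 0.0]
[1, -0.0176, 0.0, 0.0048, 0.0, 0.015, 0.0]
[1, -0.0177, 0.0, 0.0046, 0.0, 0.014, 0.0]
[1, -0.0032, 0.0, 0.006, 0.0, 0.0, 0.0]
[1, -0.0031, 0.0, 0.0059, 0.0, 0.0, 0.0]
[1, -0.0032, 0.0, 0.006, 0.0, 0.0, 0.0]
[1, 0.0, 0.0, 0.0, 0.0, 0.0, 0.0]
end [559.873 103.279 245.042] err [-0.003 -0.016 -0.013]
end clr [42, 115, 40, 122] [ 0.068  0.455  1.273 -0.203  1.47   0.287] 0.0

[1, -0.0041, 0.0, 0.0009, 0.0, 0.0, 0.0]
[1, -0.0042, 0.0, 0.0009, 0.0, 0.0, 0.0]
[1, -0.0041, 0.0, 0.0008, 0.0, 0.0, 0.0]
[1, -0.0041, 0.0, 0.0009, 0.0, 0.0, 0.0]
[1, -0.0041, 0.0, 0.0009, 0.0, 0.0, 0.0]
[1, -0.0042, 0.0, 0.0009, 0.0, 0.0, 0.0]
[1, -0.0041, 0.0, 0.0008, 0.0, 0.0, 0.0]
[1, -0.0041, 0.0, 0.0009, 0.0, 0.0, 0.0]
[1, -0.0042, 0.0, 0.0009, 0.0, 0.0, 0.0]
[1, 0.0, 0.0, 0.0, 0.0, 0.0, 0.0]
end [552.594  65.952 245.059] err [-0.009 -0.045  0.004]
end clr [38, 122, 42, 115] [ 0.003  0.419  1.327 -0.207  1.44   0.227] 0.0
```

Request:
send_rows:
  targets:
    - [1, -0.0173, 0, 0.0059, 0, 0.015, 0]
    - [1, -0.0174, 0, 0.0056, 0, 0.014, 0]
    - [1, -0.0175, 0, 0.0053, 0, 0.015, 0]
    - [1, -0.0175, 0, 0.0051, 0, 0.014, 0]
    - [1, -0.0176, 0, 0.0048, 0, 0.015, 0]
    - [1, -0.0177, 0, 0.0046, 0, 0.014, 0]
    - [1, -0.0032, 0, 0.006, 0, 0, 0]
    - [1, -0.0031, 0, 0.0059, 0, 0, 0]
    - [1, -0.0032, 0, 0.006, 0, 0, 0]
    - [1, 0, 0, 0, 0, 0, 0]

```text
time_s: 16.95
eef_pos: [559.0, 105.8, 244.4]
ee_rot: [0.066, 0.766, 0.634, -0.081]
force: [-0.3, 0.6, -2.0]
grip_width: 0.237
grip_force: 117.6
```

```bash
python3 - <<'E'
from tiltplan import *
where(20);print(tipline(20,-32,49.5))
E
```

```text
t 16.95 hand [-113.726   -1.341  122.949] tilt 19.94 root-top [-76.515  64.242] F rack [-0.548 -0.451 -2.024] tq [ 0.209 -0.029  0.019] joint tau [ -0.315 -49.286 -26.924] grip 0.237 e [ 0.001 -0.001 -0.005] clr [43, 115, 39, 121]
[-111.433  123.639]
```

Request:
send_rows:
  targets:
    - [1, -0.0041, 0, 0.0002, 0, 0, 0]
    - [1, -0.0042, 0, 0.0009, 0, 0, 0]
    - [1, -0.0041, 0, 0.0008, 0, 0, 0]
    - [1, -0.0041, 0, 0.0009, 0, 0, 0]
    - [1, -0.0041, 0, 0.0009, 0, 0, 0]
    - [1, -0.0042, 0, 0.0009, 0, 0, 0]
    - [1, -0.0041, 0, 0.0008, 0, 0, 0]
    - [1, -0.0041, 0, 0.0009, 0, 0, 0]
    - [1, -0.0042, 0, 0.0009, 0, 0, 0]
    - [1, 0, 0, 0, 0, 0, 0]

```text
time_s: 18.2
eef_pos: [552.0, 68.0, 245.7]
ee_rot: [0.067, 0.766, 0.634, -0.081]
force: [0.0, -1.2, -2.2]
grip_width: 0.243
grip_force: 117.7
```

```bash
python3 - <<'E'
from tiltplan import *
where(20);print(tipline(20,6,49.5))
S=ctrl.capture("scene")
print([(np.round(d["extent"]),round(d["score"],2)) for d in ctrl.boxes_of("cover",S)][:2])
P0,R0=load_cmd();P0=P0+[0,0,.7]
plan([wp(tipline(20,-40,75),20,2),wp(tipline(15,-150,75),15,8)],(P0,R0))
print()
R1=toolR(l[2],L,0);P1=np.array([480.8,382.7,169.1])
plan([(P1+[0,0,40],R1,8),(P1+[0,0,10],R1,2)])
E
```

```text
t 18.2 hand [-75.313  -0.977 124.269] tilt 19.93 root-top [-38.091  65.568] F rack [ 1.137  0.265 -2.204] tq [ 0.089 -0.089  0.003] joint tau [ -0.189 -47.829 -27.203] grip 0.243 e [-0.    -0.001 -0.004] clr [39, 122, 42, 114]
[-73.433 123.639]
[(array([262., 176.,  42.,  31.]), 0.86)]
[1, 0.0199, 0.0, -0.0169, 0.0, 0.0, 0.0]
[1, 0.02, 0.0, -0.0169, 0.0, 0.0, 0.0]
[1, 0.0142, 0.0, -0.0022, 0.0, -0.011, 0.0]
[1, 0.0141, 0.0, -0.0023, 0.0, -0.011, 0.0]
[1, 0.0142, 0.0, -0.0024, 0.0, -0.011, 0.0]
[1, 0.0141, 0.0, -0.0027, 0.0, -0.01, 0.0]
[1, 0.014, 0.0, -0.0027, 0.0, -0.011, 0.0]
[1, 0.0141, 0.0, -0.0029, 0.0, -0.011, 0.0]
[1, 0.014, 0.0, -0.0031, 0.0, -0.011, 0.0]
[1, 0.014, 0.0, -0.0032, 0.0, -0.011, 0.0]
end [583.336 223.61  263.721] err [ 0.005  0.026 -0.042]
end clr [47, 74, 30, 147] [ 0.286  0.635  0.955 -0.264  1.687  0.465] 0.0

[1, 0.0183, -0.0164, 0.0015, -0.012, -0.033, -0.026]
[1, 0.0188, -0.0159, 0.0008, -0.012, -0.032, -0.027]
[1, 0.0192, -0.0154, -0.0001, -0.012, -0.033, -0.026]
[1, 0.0196, -0.0149, -0.0009, -0.012, -0.032, -0.026]
[1, 0.0199, -0.0144, -0.0017, -0.012, -0.033, -0.027]
[1, 0.0202, -0.0138, -0.0025, -0.012, -0.032, -0.026]
[1, 0.0205, -0.0132, -0.0033, -0.012, -0.033, -0.026]
[1, 0.0207, -0.0127, -0.0042, -0.012, -0.033, -0.027]
[1, 0.008, 0.0, 0.0127, 0.0, 0.0, 0.0]
[1, 0.008, 0.0, 0.0127, 0.0, 0.0, 0.0]
end [480.765 382.756 179.103] err [-0.035  0.056  0.003]
end clr [130, 30, -1, 178] [ 0.662  0.788  0.978 -0.449  1.71   0.636] 0.0
```

Request:
send_rows:
  targets:
    - [1, 0.0199, 0, -0.0169, 0, 0, 0]
    - [1, 0.02, 0, -0.0169, 0, 0, 0]
    - [1, 0.0142, 0, -0.0022, 0, -0.011, 0]
    - [1, 0.0141, 0, -0.0023, 0, -0.011, 0]
    - [1, 0.0142, 0, -0.0024, 0, -0.011, 0]
    - [1, 0.0141, 0, -0.0027, 0, -0.01, 0]
    - [1, 0.014, 0, -0.0027, 0, -0.011, 0]
    - [1, 0.0141, 0, -0.0029, 0, -0.011, 0]
    - [1, 0.014, 0, -0.0031, 0, -0.011, 0]
    - [1, 0.014, 0, -0.0032, 0, -0.011, 0]

```text
time_s: 19.55
eef_pos: [582.3, 227.2, 263.5]
ee_rot: [0.094, 0.762, 0.63, -0.115]
force: [0.2, 0.1, -2.7]
grip_width: 0.241
grip_force: 117.6
```

Request:
send_rows:
  targets:
    - [1, 0.0183, -0.0164, 0.0015, -0.012, -0.033, -0.026]
    - [1, 0.0188, -0.0159, 0.0008, -0.012, -0.032, -0.027]
    - [1, 0.0192, -0.0154, -0.0001, -0.012, -0.033, -0.026]
    - [1, 0.0196, -0.0149, -0.0009, -0.012, -0.032, -0.026]
    - [1, 0.0199, -0.0144, -0.0017, -0.012, -0.033, -0.027]
    - [1, 0.0202, -0.0138, -0.0025, -0.012, -0.032, -0.026]
    - [1, 0.0205, -0.0132, -0.0033, -0.012, -0.033, -0.026]
    - [1, 0.0207, -0.0127, -0.0042, -0.012, -0.033, -0.027]
    - [1, 0.008, 0, 0.0127, 0, 0, 0]
    - [1, 0.008, 0, 0.0127, 0, 0, 0]

```text
time_s: 20.8
eef_pos: [479.0, 384.9, 178.0]
ee_rot: [0.199, 0.665, 0.694, -0.191]
force: [0.4, -0.7, -2.3]
grip_width: 0.235
grip_force: 117.7
```

```bash
python3 - <<'E'
from tiltplan import *
s=ctrl.sense();print(s["time_s"],s["eef_pos"],s["force"]);R1=toolR(l[2],L,0);print((R1.inv()*tool(s)).as_rotvec())
S=ctrl.capture("scene");T=ctrl.capture("top")
for c in(S,T): print([(np.round(d["extent"]),round(d["score"],2)) for d in ctrl.boxes_of("cover",c)][:2],[proj(c,hand(a,51,b)).round() for a in(5,115) for b in(-45,45)])
P0,R0=load_cmd();P1=np.array([480.8,382.7,169.2])
plan([(P1,R1,6),(P1,R1,1)],(P0,R0))
E
```

```text
20.8 [479.043 384.882 177.968] [ 0.403 -0.724 -2.313]
[-0.002 -0.001 -0.004]
[(array([261., 175.,  47.,  30.]), 0.74)] [array([307., 187.]), array([289., 206.]), array([281., 170.]), array([262., 188.])]
[(array([344., 246.,  32.,  28.]), 0.7)] [array([340., 272.]), array([344., 246.]), array([372., 278.]), array([376., 252.])]
[1, 0.0009, 0.0, 0.0014, 0.0, 0.0, 0.0]
[1, 0.0008, 0.0, 0.0014, 0.0, 0.0, 0.0]
[1, 0.0009, 0.0, 0.0014, 0.0, 0.0, 0.0]
[1, 0.0009, 0.0, 0.0014, 0.0, 0.0, 0.0]
[1, 0.0008, 0.0, 0.0014, 0.0, 0.0, 0.0]
[1, 0.0009, 0.0, 0.0014, 0.0, 0.0, 0.0]
[1, 0.0, 0.0, 0.0, 0.0, 0.0, 0.0]
end [480.765 382.711 169.224] err [-0.035  0.011  0.024]
end clr [129, 28, -3, 182] [ 0.662  0.795  0.99  -0.448  1.693  0.645] 0.0
```

Request:
send_rows:
  targets:
    - [1, 0.0009, 0, 0.0014, 0, 0, 0]
    - [1, 0.0008, 0, 0.0014, 0, 0, 0]
    - [1, 0.0009, 0, 0.0014, 0, 0, 0]
    - [1, 0.0009, 0, 0.0014, 0, 0, 0]
    - [1, 0.0008, 0, 0.0014, 0, 0, 0]
    - [1, 0.0009, 0, 0.0014, 0, 0, 0]
    - [1, 0, 0, 0, 0, 0, 0]
    - [1, 0, 0, 0, 0, 0, 0]
    - [1, 0, 0, 0, 0, 0, 0]
    - [1, 0, 0, 0, 0, 0, 0]

```text
time_s: 22.25
eef_pos: [478.9, 384.9, 169.2]
ee_rot: [0.199, 0.665, 0.694, -0.191]
force: [-0.6, -0.1, -0.3]
grip_width: 0.234
grip_force: 117.8
```

Request:
send_rows:
  targets:
    - [0.2, 0, 0, 0, 0, 0, 0]
    - [-0.4, 0, 0, 0, 0, 0, 0]
    - [-1, 0, 0, 0, 0, 0, 0]
    - [-1, 0, 0, 0, 0, 0, 0]
    - [-1, 0, 0, 0, 0, 0, 0]
    - [-1, 0, 0, -0.01, 0, 0, 0]
    - [-1, 0, 0, -0.02, 0, 0, 0]
    - [-1, 0, 0, -0.03, 0, 0, 0]
    - [-1, 0, 0, -0.03, 0, 0, 0]
    - [-1, 0, 0, -0.02, 0, 0, 0]

```text
time_s: 23.5
eef_pos: [476.2, 444.2, 264.2]
ee_rot: [0.199, 0.665, 0.694, -0.19]
force: [-0.3, -0.2, -0.1]
grip_width: 0.999
grip_force: 0.0
```

```bash
python3 - <<'E'
from mv import *
s=ctrl.sense();print(s["time_s"],s["eef_pos"],s["force"],s["grip_width"])
S=ctrl.capture("scene");T=ctrl.capture("top");S0,T0=pickle.load(open("p0.pkl","rb"))
for n in("lifter_grip","lifter_tip"):
    for c in(S,T): print(n,[(np.round(d["point"]),round(d["score"],2)) for d in ctrl.landmark_of(n,c)][:4])
for c in(S,T): print([(np.round(d["extent"]),round(d["score"],2)) for d in ctrl.boxes_of("cover",c)][:1])
# change map near lifter & bystanders
d=np.abs(S["img"].astype(int)-S0["img"]).sum(2)
for n,(x0,y0,x1,y1) in dict(lifter=(385,218,450,262),tape=(308,240,338,268),pliers=(335,262,405,302),block=(268,230,302,258),yellow=(235,285,295,322),teal=(475,240,505,298)).items(): print(n,d[y0:y1,x0:x1].mean().round(1))
E
```

```text
23.5 [476.168 444.155 264.249] [-0.331 -0.218 -0.074] 0.9992568998408738
lifter_grip [(array([494., 260.]), 0.89), (array([426., 234.]), 0.63), (array([258., 298.]), 0.59)]
lifter_grip [(array([223., 280.]), 0.96), (array([336., 178.]), 0.93)]
lifter_tip [(array([487., 291.]), 0.88), (array([396., 231.]), 0.67), (array([289., 311.]), 0.62)]
lifter_tip [(array([255., 276.]), 0.9), (array([305., 184.]), 0.79)]
[(array([265., 172.,  40.,  34.]), 0.81)]
[(array([341., 252.,  36.,  22.]), 0.72)]
lifter 19.4
tape 6.6
pliers 6.2
block 5.4
yellow 6.7
teal 6.8
```

```bash
python3 -c "
from rig import ctrl
print(ctrl.finish_job())"
```

```text
the job is handed in; nothing more can be done
None
```

The job was handed in at about 24 s: the cover lies flat on the block, ribs down, the lifter stands upright at its original spot on the board, and the tape roll, pliers and look-alikes show no change. Two things differed from the task: the arm would have hit the shelf past about 45° of lifter tilt, so from there the blade tip pushed the cover over alone, and I then nudged it about 18 mm further onto the block because it overhung the step.

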